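# Turn a cover plate and clamp it on the welding stage

### The arm

A 7-joint arm with a two-finger parallel gripper is mounted at the origin on the work surface. World frame = base frame: x ahead of the robot, y to its left, z up, the work surface at z = 0. Lengths are in mm, angles in degrees, forces in N, time in s.
With the tool pointing down it reaches from about 425 to 800 mm from the base axis. Payload 8.3 kg.
Tool frame: the origin (TCP) lies where the fingers leave the gripper's body, on its centre line; the fingertips stand manip.nose_length ahead of it and the grasp point (between the pads) lies 54 mm ahead of it (manip.nose_length is the distance from the TCP to the fingertips, in mm); z points along the fingers, y is the direction in which the jaws open and shut (so a half turn about z gives the same grasp; the last joint's range is limited). The gripper opens to 85 mm and grips with 20 to 120 N. Pads are 22 mm wide; open, the fingers measure 114 mm over their backs; the gripper's body (76 mm by 85 mm) begins 54 mm behind the grasp point. The pads swing forward as they close: fully open they stand 13 mm farther back than shut.
Start: joints at [70.25, 21.967, 0.94, 78.501, -0.361, 79.538, -2.664], TCP at [173.838, -600.324, 303.879] pointing down, gripper open.
Joint ranges: [-169.22, 169.22], [-14.56, 117.87], [-87.37, 89.26], [10.42, 133.3], [-82.24, 262.24], [0.94, 117.77], [-172.7, 172.7]. Speed limits (degrees/s): [136.94, 136.94, 172.46, 172.46, 180, 180, 180].

### API

Orientations are given as [roll, pitch, yaw] about the fixed x, y, z axes, in that order (R = Rz(yaw) Ry(pitch) Rx(roll)).
In Python, from cell import manip, grab_frame, job gives the robot as it stands.
- The arm moves only by the tool step_arm, never from a script. Its argument "moves" is a list that holds one entry, the list of rows, each a list of 6 numbers: the shift along the tool's x, y, z in units of 30 mm (1.0 is 30 mm), then the turn, a rotation vector about the tool's x, y, z in units of 5 degrees (1.0 is 5 degrees). In form: [[[tx, ty, tz, rx, ry, rz], ...]]. A call has 1 to 10 rows; each row is the pose to reach, as a shift and turn from the pose commanded when the call began, along the tool's axes at that moment; what a row does not reach only later rows make up. A row lasts 1/12 s, in which the tool goes at most 41.7 mm and 7.16 degrees, less where a joint would pass 70% of its speed; a pose out of reach is approached as far as the arm can. A call with a gripper value outside its range is refused whole. "grip" is the finger opening in mm, from 0 to 85.4, set as the call begins (left out, the last holds). The fingers move at their own pace and stop on an object; "force" is the grip in N (left out, the last holds). Time passes only in rows, so rows that repeat a pose let the fingers close. It gives the time, the measured TCP pose, the force and the opening at its end, in the units of the state.
- manip.get_state(): the state, without advancing time (a new reading comes with each control period).
- grab_frame(name): name is "scene" or "top" or "wrist"; returns a dict with "frame" (400x640x3 uint8, red, green, blue), "z_map" (400x640 float32, mm along the optical axis (not along the pixel's ray), 0 where there is no reading), "fx", "fy", "cx", "cy" (pixels), "distortion" ([k1, k2, p1, p2, k3] as OpenCV has them; the pictures are not rectified), "view" (4x4, takes a point from world to camera coordinates). Camera axes: x right, y down, z forward; pixel columns grow to the right and rows downward; lengths in mm; the calibration is good to about 2 mm. A picture is of the moment at which its call begins.
- job.close_job(): hands the job in, once; it reports no verdict.
The state is a dict: "time": time; "q": joint angles; "dq": joint speeds; "tau": joint torques, N m; "tcp_pos": TCP position; "tool_rot": TCP orientation; "force": force on the tool from outside, world axes, zero at the start; "moment": the same for the moment, N m; "grip_width": finger opening in mm.
Only numpy, scipy, OpenCV 4.12 (cv2) and the standard library are available. Lean on these libraries where they do the work, as an engineer would, in place of code of your own. Each camera call takes 0.05 s, during which the arm holds its last target. There are 200 camera calls.

### The job

First swing the hold-down foot fully up; then slide the thin cover plate part-way off an edge of its riser so that you can get under it, turn it over so that its milled face is up, and lay it flat on the stage, square and home against the stage's fence, without ever dropping it to the table. Swing the foot down onto it. The loose steel pots standing in the way are to be nested upright in size order inside the widest one, and the screwdriver, jar and nozzle left where they are.

Things in the scene. Friction and masses are not known exactly. Their poses are not given: they have to be found in the camera images.
- riser: Fixed grey block, 125 mm (its x) by 130 mm (its y) by 60 mm high, on which the cover plate lies at the start. Origin: centre of its underside, on the table. It stands on the robot's left; its x axis points to the robot's right (-y of the world, turned by up to 0.14 rad), so its -x edge is the outer one.
- stage: Fixed aluminium stage, 85 (its x) by 130 by 60 mm high. Origin: centre of underside; on the robot's right, its x points to the robot's left (turned up to 0.14 rad). Dark rear fence at its inner (+x) end, 110 mm long, 6 mm above the top, front face at x = 34.5 mm. Behind it the hold-down head: two black cheeks, x 69 to 91, y 16 to 26 mm either side, 115 mm high, on a 20 mm high foot to x = 102 mm.
- seat (a point): Point on top of the stage over which the centre of the plate lies when the plate is home against the fence: 20.5 mm outward (-x) of the middle of the stage, 60 mm above the table. The plate then overhangs the stage's outer (-x) edge by 33 mm.
- plate: Loose aluminium cover plate, 110 (its x) by 100 by 5 mm, about 0.15 kg. Origin at its centre, mid-thickness. The +z face is plain; the -z face has three dark milled strips and is down at the start. Starts wholly on the riser, x roughly along the riser's x. Turned over, z points down and either 110 mm end may lead.
- hold_down (a joint): Hold-down lever hinge (rad): 0 = foot down (pad at the height of the top of a plate on the stage), 1.3 = fully up. Starts near 0; friction (0.12 N m) keeps it where left. Pivot at stage x = 80 mm, y = 0, 105 mm above the table, along stage y. A seesaw: press the tail down to lift the foot, press the foot down to lower it, 2 to 4 N.
- foot (a point): Top of the foot pad (24 by 30 by 7 mm steel), the lever's end over the stage, moving with it. Foot down: 65 mm from the pivot outward (stage -x) and 33 mm below it. Foot up: about 49 mm outward and 54 mm above, pad standing steeply; pressed straight down about 50 mm from the pivot (with something 16 mm wide) it goes all the way down, the 10 mm bar behind the pad then being 90 mm above the table there.
- tail (a point): Upper face of the black paddle (24 by 32 by 6 mm) at the lever's other end: 31 mm beyond the pivot (stage +x) and 33 mm above it when the foot is down; with the foot up, about 40 mm beyond and 21 mm below. Pressed straight down about 36 mm beyond the pivot, it carries the foot all the way up.
- pot1: Widest steel pot, loose, 0.45 kg: outer diameter 94 mm, 40 mm high. All pots are open, straight-sided and round, with walls 3 mm and floor 4 mm (pots 2 to 5 narrow by 6 mm in diameter over their lowest 8 mm); origin: centre of the underside, z up. Receives the others.
- pot2: Steel pot, outer diameter 70 mm, 54 mm high, 0.2 kg. Origin: centre of the underside, z up. Pots 2 to 5 stand outside the two blocks and in front; one of them may be absent.
- pot3: Steel pot, outer diameter 54 mm, 68 mm high, 0.14 kg; may be absent. Origin: centre of the underside, z up.
- pot4: Steel pot, outer diameter 39 mm, 82 mm high, 0.1 kg; may be absent. Origin: centre of the underside, z up.
- pot5: Steel pot, outer diameter 24 mm, 96 mm high, 0.07 kg; may be absent. Origin: centre of the underside, z up.
- screwdriver: Bystander: a screwdriver lying beyond the riser.
- jar: Bystander: a small closed jar, 56 mm across and 60 mm high, beyond the blocks. Origin: centre of the underside.
- nozzle: Bystander: a brass nozzle, 34 mm across and 50 mm high, beyond the stage. Origin: centre of the underside.
Mind the look-alikes: they are no part of the job. Leave any green or purple look-alike of the pot5 alone.

How it is judged (in metres and radians):
On the way, in this order (a step that is already met when the one before it is completed fails the run):
1. the hold-down foot is swung fully up (value of joint hold_down above 1.05 rad), for 0.2 s.
2. with the foot up, the plate is slid part-way (20 mm or more) off an edge of the riser, still lying flat on it ((x of plate in the frame of riser below -0.0275 m or x of plate in the frame of riser above 0.0275 m or y of plate in the frame of riser below -0.035 m or y of plate in the frame of riser above 0.035 m) and angle between plate's own z axis and vertical below 0.15 rad and height (world z) of plate below 0.068 m and horizontal distance between plate and riser below 0.09 m and value of joint hold_down above 0.9 rad), for 0.2 s.
3. with the foot up, the plate lies turned over, flat and home on the stage (horizontal distance between plate and seat below 0.014 m and height (world z) of plate between 0.056 and 0.07 m and angle between plate's own z axis and vertical above 3.04 rad and (angle between the x axis of plate and the x axis of stage, either way round below 0.12 rad or angle between the y axis of plate and the x axis of stage, either way round below 0.12 rad) and linear speed of plate below 0.02 m/s and value of joint hold_down above 0.9 rad and contact force between the fingers and plate below 0.3 N), for 0.3 s.
4. the foot is swung down onto the plate (value of joint hold_down below 0.12 rad and horizontal distance between plate and seat below 0.014 m and height (world z) of plate between 0.056 and 0.07 m and angle between plate's own z axis and vertical above 3.04 rad and (angle between the x axis of plate and the x axis of stage, either way round below 0.12 rad or angle between the y axis of plate and the x axis of stage, either way round below 0.12 rad) and linear speed of plate below 0.02 m/s), for 0.2 s.
At the end, for the whole second after the job is handed in: Plate flat on the stage, milled face up, centre within 14 mm of the seat, square within 0.12 rad; foot down on it (below 0.12 rad); every pot present upright and nested in size order in the widest (floors under 24 mm above its underside, axes within 32 mm); all at rest (all of step 4 and horizontal distance between each of pot2, pot3, pot4, pot5 and pot1 below 0.032 m and z of each of pot2, pot3, pot4, pot5 in the frame of pot1 below 0.024 m and angle between each of pot2, pot3, pot4, pot5's own z axis and vertical below 0.15 rad and linear speed of each of pot2, pot3, pot4, pot5 below 0.02 m/s); the robot touches nothing.
It fails at once if the plate drops to the table (height (world z) of plate below 0.025 m).
It fails at once if a bystander is disturbed (distance of any of screwdriver, jar, nozzle from where it was at the start of the episode above 0.03 m).
Of pot2, pot3, pot4, pot5 only 3 to 4 are there at a start; the rules pass over those that are not, and their reading is None.
At some moment in a run one of pot1, pot2, pot3 may be knocked a few centimetres aside while the robot is not near it.
It also fails if it takes over 200 s, if anything falls off the work surface, if the arm or the gripper's body presses on something with over 40 N, if the wrist force passes 120 N, or if a joint passes its speed limit or range.

## Working session

There is one attempt and no reset: what is moved stays moved. The work goes in short steps, Python scripts to look and compute and a tool call to move; the robot and the scene stay as the last step left them, time stands still between calls to the robot, and variables do not carry over. Pictures are saved under pics/ and viewed, about 12 in all and at most 16, crops included, and the job is handed in when it is done.

Besides the shell and the picture viewer there is one more tool, called after "Emit:" as a command line: name --argument value ..., lists and objects as JSON in quotes. step_arm: Moves the arm, as the interface text tells. Its arguments: {"type":"object","properties":{"moves":{"type":"array","items":{"type":"array","items":{"type":"array","items":{"type":"number"}}}},"grip":{"type":"number"},"force":{"type":"number"}},"required":["moves"]}

```bash
ls; mkdir -p pics; cat > h.py <<'E'
import numpy as np, cv2
from scipy.spatial.transform import Rotation as R
from cell import manip, grab_frame, job
def grab(n):
    f=grab_frame(n); f['K']=np.array([[f['fx'],0,f['cx']],[0,f['fy'],f['cy']],[0,0,1]]); f['D']=np.array(f['distortion'],float); f['view']=np.array(f['view']); return f
def save(f,name,crop=None,s=1):
    im=f['frame'][:,:,::-1]
    if crop: im=im[crop[1]:crop[3],crop[0]:crop[2]]
    cv2.imwrite('pics/'+name,cv2.resize(im,None,fx=s,fy=s,interpolation=cv2.INTER_CUBIC))
def ray(f,uv):
    p=cv2.undistortPoints(np.array(uv,float).reshape(-1,1,2),f['K'],f['D'])[:,0]
    d=np.c_[p,np.ones(len(p))]; V=f['view']; return -V[:3,:3].T@V[:3,3], d@V[:3,:3]
def atz(f,uv,z):
    c,d=ray(f,uv); z=np.broadcast_to(z,len(d)); return c+d*((z-c[2])/d[:,2])[:,None]
def cloud(f):
    h,w=f['z_map'].shape; u,v=np.meshgrid(np.arange(w),np.arange(h))
    c,d=ray(f,np.stack([u,v],-1).reshape(-1,2)); z=f['z_map'].reshape(-1,1)
    P=c+d*z; P[z[:,0]==0]=np.nan; return P.reshape(h,w,3)
def proj(f,P):
    V=f['view']; return cv2.projectPoints(np.array(P,float).reshape(-1,3),V[:3,:3],V[:3,3],f['K'],f['D'])[0][:,0]
E
python3 - <<'E'
from h import *
s=manip.get_state(); print({k:np.round(v,2) for k,v in s.items()}, manip.nose_length)
for n in('top','scene'):
    f=grab(n); save(f,n+'0.png',s=1.25); np.save(n+'0.npy',f,allow_pickle=True); print(n,-f['view'][:3,:3].T@f['view'][:3,3],(f['z_map']>0).mean())
E
```

```text
pics
{'time': np.float64(0.0), 'q': array([70.25, 22.02,  0.94, 78.56, -0.36, 79.54, -2.66]), 'dq': array([ 0.04,  0.05,  0.02, -0.18, -0.09, -0.04,  0.03]), 'tau': array([-0.000e+00, -6.276e+01,  8.400e-01, -3.718e+01,  2.000e-02,
        1.000e-02, -0.000e+00]), 'tcp_pos': array([ 173.75, -599.99,  302.87]), 'tool_rot': array([-179.89,   -0.  ,   16.15]), 'force': array([-0.49,  0.32,  0.71]), 'moment': array([-0.02,  0.05,  0.03]), 'grip_width': np.float64(85.48)} 72.6
top [ 450.03496477   15.12747423 1139.41440774] 0.99587890625
scene [1142.83521931  237.63543849  832.96661482] 0.996125
```

View pics/top0.png

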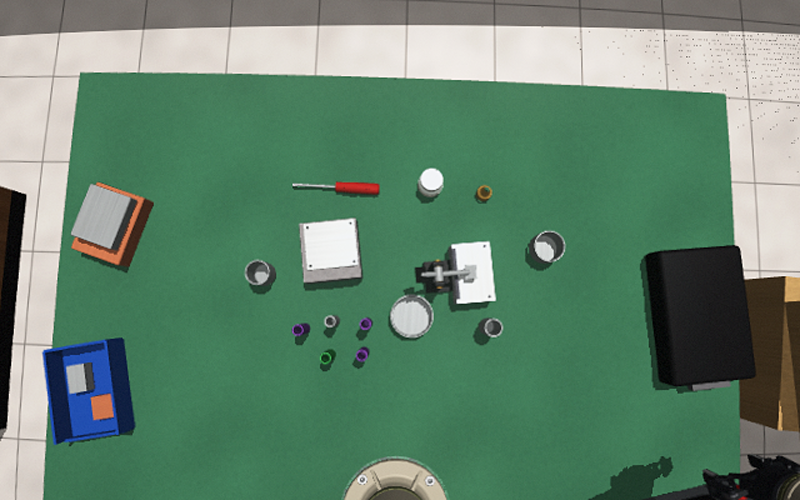

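View pics/scene0.png

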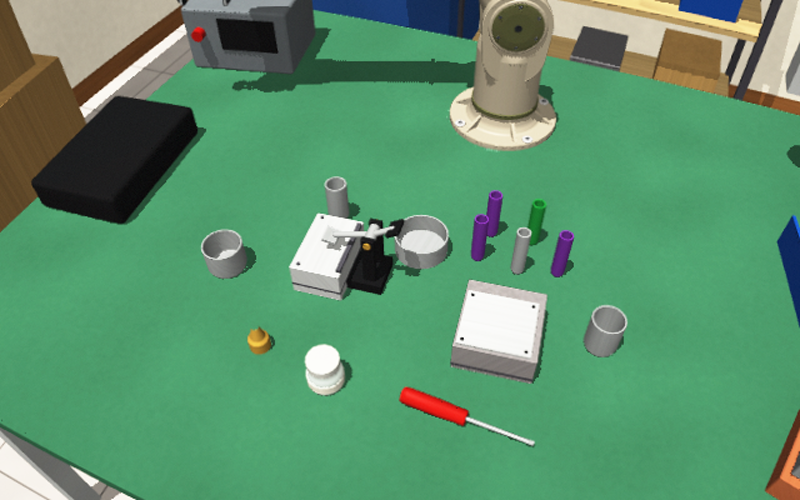

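```bash
cat > m.py <<'E'
from h import *
def comps(f,zlo,zhi,box,minn=25):
    P=cloud(f); m=(P[...,2]>zlo)&(P[...,2]<zhi)&(P[...,0]>box[0])&(P[...,0]<box[1])&(P[...,1]>box[2])&(P[...,1]<box[3])
    n,l,st,c=cv2.connectedComponentsWithStats(m.astype(np.uint8))
    return [(P[l==i],c[i]) for i in range(1,n) if st[i,4]>=minn]
if __name__=='__main__':
  for n in('top','scene'):
    f=np.load(n+'0.npy',allow_pickle=True).item()
    print(n)
    for p,c in comps(f,12,150,(150,800,-400,400)):
        hi=p[:,2]>np.percentile(p[:,2],97)-4
        r=cv2.minAreaRect(p[hi][:,:2].astype(np.float32))
        print(len(p),'px',np.round(c*1.25),'h',np.round(np.percentile(p[:,2],[50,97,100]),1),'cen',np.round(r[0],1),'size',np.round(r[1],1),round(r[2],1))
E
python3 m.py
```

```text
top
358 px [431. 182.] h [58.8 64.1 65.9] cen [732.6 -61.3] size [45.4 45.2] 58.8
363 px [350. 187.] h [22.2 28.4 30.5] cen [717.5 103.5] size [17.8 96.7] 1.5
100 px [483. 193.] h [26.2 46.2 47.4] cen [ 714.4 -183.3] size [14.9  9. ] 66.4
2294 px [330. 251.] h [63.8 68.5 72.6] cen [568.6 156.4] size [125.7 118.7] 6.0
304 px [547. 247.] h [39.  56.6 58.7] cen [ 591.3 -324.7] size [67.1 68.8] 1.5
2163 px [461. 274.] h [ 60.6 131.7 140.8] cen [516.  -38.8] size [31.6 21.8] 7.5
270 px [259. 273.] h [50.  70.1 73.2] cen [516.2 311.3] size [51.6 52.4] 17.3
154 px [414. 317.] h [39.3 43.7 47.6] cen [430.8 -26.2] size [92.3 90.2] 1.6
80 px [332. 321.] h [75.9 97.5 99.8] cen [417.1 145.1] size [20.6 21. ] 1.3
51 px [365. 324.] h [94.6 97.8 98.1] cen [413.8  72.5] size [20.6 20.8] 1.3
169 px [490. 327.] h [62.2 83.7 85.2] cen [ 412.9 -195.5] size [34.1 37.8] 1.2
113 px [300. 328.] h [ 73.4  99.6 100.7] cen [399.9 211.3] size [20.5 20.5] 1.2
84 px [362. 353.] h [75.8 98.9 99.7] cen [351.1  77. ] size [21.7 21.9] 45.5
102 px [327. 356.] h [ 70.7  98.9 101. ] cen [342.8 152.5] size [20.8 20.7] 1.4
scene
5369 px [353. 246.] h [ 58.1 120.9 138.7] cen [521.8 -48.9] size [35.  48.6] 11.4
714 px [486. 223.] h [66.6 96.5 98.1] cen [382.6  77.8] size [23.2 91.1] 85.5
721 px [528. 235.] h [66.  96.1 98.9] cen [381.6 150.8] size [ 22.6 100.9] 85.8
926 px [223. 252.] h [36.7 55.  58. ] cen [ 594.5 -325.2] size [70.3 69.1] 83.2
404 px [562. 251.] h [65.6 96.2 97.6] cen [400.3 213.1] size [24.2 22.9] 11.2
4620 px [499. 329.] h [62.7 66.7 69.1] cen [574.5 155.3] size [124.2 114.5] 10.4
1004 px [605. 329.] h [45.1 68.4 71.3] cen [519.1 311.4] size [52.2 55.2] 56.6
240 px [258. 339.] h [25.2 46.3 51.7] cen [ 722.6 -182.7] size [ 8.4 14.2] 38.7
932 px [324. 369.] h [57.1 61.6 63.3] cen [735.1 -60.2] size [48.8 46. ] 20.7
952 px [446. 410.] h [21.6 27.  28.9] cen [722.7 106.7] size [99.7 19.8] 88.4
```

```bash
cat > m2.py <<'E'
from h import *
for n in('top','scene'):
    f=np.load(n+'0.npy',allow_pickle=True).item(); P=cloud(f); g=f['frame'].astype(int)
    for nm,box in(('stage',(430,600,-180,-60)),('riser',(480,660,70,250))):
        m=(P[...,2]>53)&(P[...,2]<74)&(P[...,0]>box[0])&(P[...,0]<box[1])&(P[...,1]>box[2])&(P[...,1]<box[3])
        q=P[m]; r=cv2.minAreaRect(q[:,:2].astype(np.float32)); print(n,nm,np.round(r[0],1),np.round(r[1],1),round(r[2],2),'z',np.percentile(q[:,2],[5,50,95]).round(1))
    save(f,n+'_s.png',(300,170,420,260) if n=='top' else (220,150,460,310),6 if n=='top' else 3)
E
python3 m2.py
```

```text
top stage [ 527.1 -122.1] [134.2 115.7] 0.67 z [56.9 60.4 66.7]
top riser [569.1 156.4] [130.  126.1] 7.53 z [57.7 63.9 68. ]
scene stage [ 530. -121.] [136.9 119.3] 0.93 z [55.8 60.1 66.6]
scene riser [572.  158.1] [132.8 124.3] 7.48 z [57.7 63.5 66.4]
```

View pics/top_s.png

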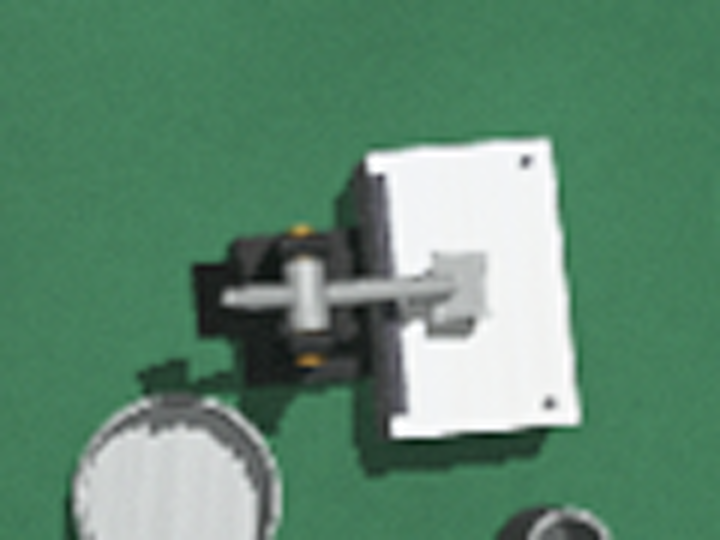

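```bash
python3 - <<'E'
from h import *
f=np.load('top0.npy',allow_pickle=True).item()
c=np.array([(365,157),(550,140),(580,424),(393,437)],float)
p=atz(f,(c+.5)/6-.5+[300,170],60)[:,:2]; print(p.round(1)); print(np.linalg.norm(p-np.roll(p,-1,0),axis=1).round(1)); print('cen',p.mean(0))
d=(p[0]+p[3]-p[1]-p[2]); print('stage x az',np.degrees(np.arctan2(d[1],d[0])))
d=p[0]+p[1]-p[2]-p[3]; print('stage long az',np.degrees(np.arctan2(d[1],d[0])))
P=cloud(f)
for u in [(230,297),(305,295),(330,295),(460,285),(475,270)]:
    x,y=((np.array(u)+.5)/6-.5+[300,170]).round().astype(int); print(u,P[y,x].round(1))
E
```

```text
[[ 587.9 -106.2]
 [ 598.  -190.7]
 [ 469.3 -205.3]
 [ 461.5 -120.7]]
[ 85.1 129.5  84.9 127.2]
cen [ 529.2029151  -155.70525715]
stage x az 96.04584930567498
stage long az 6.518846177126104
(230, 297) [518.1 -42.2 131.5]
(305, 295) [520.  -74.1 114.1]
(330, 295) [520.7 -87.5 109.2]
(460, 285) [ 528.9 -145.4   86.9]
(475, 270) [ 534.6 -153.6   85. ]
```

```bash
cat > go.py <<'E'
import sys; from h import *
def st():
    s=manip.get_state(); print('t',round(float(s['time']),2),'q',np.round(s['q'],1),'pos',np.round(s['tcp_pos'],1),'rot',np.round(s['tool_rot'],1),'F',np.round(s['force'],1),'w',round(float(s['grip_width']),1)); 
    open('log.txt','a').write(repr([list(map(float,s[k])) for k in('q','tcp_pos','tool_rot')])+'\n'); return s
def go(t,s=None):
    s=s or st(); A=R.from_euler('xyz',s['tool_rot'],degrees=True); B=R.from_euler('xyz',t[3:],degrees=True)
    d=A.inv().apply(np.array(t[:3])-s['tcp_pos'])/30; r=np.degrees((A.inv()*B).as_rotvec())/5
    print('->',t,np.round(np.r_[d,r],2).tolist(),'rows',round(np.linalg.norm(d)*30/41.7,1),round(np.linalg.norm(r)*5/7.16,1))
if __name__=='__main__':
    a=[float(x) for x in sys.argv[1:]]; s=st()
    for i in range(0,len(a),6): go(a[i:i+6],s)
E
python3 go.py 517 -40 303 180 0 6
```

```text
t 0.1 q [70.3 22.   0.9 78.6 -0.4 79.5 -2.7] pos [ 173.7 -600.   303. ] rot [-179.9    0.    16.1] F [-0.1 -0.3 -0.7] w 85.3
-> [517.0, -40.0, 303.0, 180.0, 0.0, 6.0] [16.18, -14.75, 0.02, -0.02, 0.0, 2.03] rows 15.8 1.4
```

Emit:
step_arm --moves '[[[9.7,-8.85,0,0,0,1],[9.7,-8.85,0,0,0,1],[9.7,-8.85,0,0,0,1],[9.7,-8.85,0,0,0,1],[9.7,-8.85,0,0,0,1],[9.7,-8.85,0,0,0,2],[9.7,-8.85,0,0,0,2],[9.7,-8.85,0,0,0,2],[9.7,-8.85,0,0,0,2],[9.7,-8.85,0,0,0,2]]]' --grip 0 --force 40

```text
time: 0.93
tcp_pos: [382.1, -258.9, 303.9]
tool_rot: [-179.9, -0.0, 6.5]
force: [1.0, 0.4, 0.3]
grip_width: 0.3
```

```bash
python3 go.py 517 -40 260 180 0 6
```

```text
t 0.93 q [ 44.7   2.4 -14.8 102.3   0.5  75.4 -53.8] pos [ 382.1 -258.9  303.9] rot [-179.9   -0.     6.5] F [1.  0.4 0.3] w 0.3
-> [517.0, -40.0, 260.0, 180.0, 0.0, 6.0] [5.3, -6.74, 1.48, -0.01, -0.01, 0.1] rows 6.3 0.1
```

Emit:
step_arm --moves '[[[5.3,-6.74,1.0,0,0,0.1],[5.3,-6.74,1.0,0,0,0.1],[5.3,-6.74,1.0,0,0,0.1],[5.3,-6.74,1.0,0,0,0.1],[5.3,-6.74,1.0,0,0,0.1],[5.3,-6.74,1.0,0,0,0.1],[5.3,-6.74,1.48,0,0,0.1],[5.3,-6.74,1.48,0,0,0.1],[5.3,-6.74,1.48,0,0,0.1]]]'

```text
time: 1.68
tcp_pos: [515.5, -45.6, 258.4]
tool_rot: [-179.9, 0.1, 5.8]
force: [-0.8, -0.2, 0.4]
grip_width: 0.2
```

```bash
python3 go.py 517 -40 212 180 0 6; python3 - <<'E'
from h import *
f=grab('wrist'); save(f,'w1.png'); np.save('w1.npy',f,allow_pickle=True)
V=f['view']; s=manip.get_state(); A=R.from_euler('xyz',s['tool_rot'],degrees=True)
print('cam in tool',A.inv().apply(-V[:3,:3].T@V[:3,3]-s['tcp_pos']), (A.inv().as_matrix()@V[:3,:3].T).round(2).tolist())
print(proj(f,[[517,-40,138],[520.8,-76,105]]).round())
E
```

```text
t 1.68 q [ 25.7  12.4 -27.8  98.1   6.   71.1 -87.7] pos [515.5 -45.6 258.4] rot [-1.799e+02  1.000e-01  5.800e+00] F [-0.8 -0.2  0.4] w 0.2
-> [517.0, -40.0, 212.0, 180.0, 0.0, 6.0] [0.07, -0.18, 1.55, -0.01, 0.03, -0.05] rows 1.1 0.0
cam in tool [ 78.55468683  -1.75842859 -68.9420433 ] [[0.0, -0.95, -0.31], [1.0, 0.0, 0.0], [0.0, -0.31, 0.95]]
[[312. 224.]
 [367. 205.]]
```

View pics/w1.png

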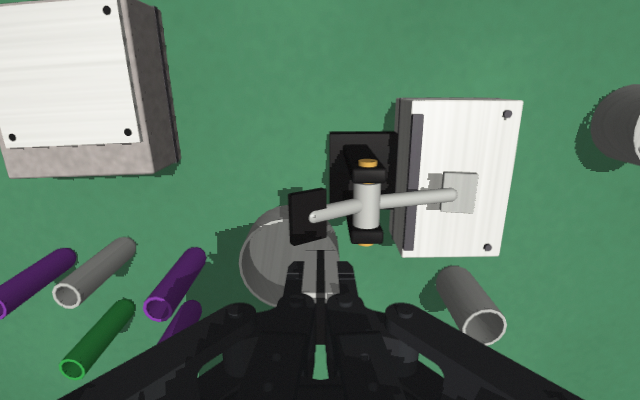

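Emit:
step_arm --moves '[[[0.15,-0.25,1.5,0,0,0],[0.15,-0.25,1.9,0,0,0],[0.15,-0.25,2.2,0,0,0],[0.15,-0.25,2.5,0,0,0],[0.15,-0.25,2.8,0,0,0],[0.15,-0.25,3.1,0,0,0],[0.15,-0.25,3.2,0,0,0],[0.15,-0.25,3.3,0,0,0],[0.15,-0.25,3.3,0,0,0]]]'

```text
time: 2.48
tcp_pos: [520.6, -39.9, 163.4]
tool_rot: [179.9, -0.2, 5.5]
force: [-6.8, -0.8, 18.7]
grip_width: 0.2
```

```bash
python3 - <<'E'
from go import *
st(); f=grab('top'); save(f,'t2.png',(290,160,430,260),5); P=cloud(f)
m=(P[...,2]>100)&(P[...,2]<175)&(abs(P[...,0]-527)<25)&(P[...,1]<-95)&(P[...,1]>-160)
print(P[m][:,2].max() if m.any() else None, P[m].mean(0))
E
```

```text
t 2.48 q [ 23.8  18.3 -27.2 104.2   9.7  59.6 -91.6] pos [520.6 -39.9 163.4] rot [179.9  -0.2   5.5] F [-6.8 -0.8 18.7] w 0.2
None [nan nan nan]<stdin>:4: RuntimeWarning: Mean of empty slice.
  ret = um.true_divide(
```

Emit:
step_arm --moves '[[[0,0,-1.5,0,0,0],[0,0,-2.5,0,0,0],[0,0,-3.3,0,0,0],[0,0,-3.3,0,0,0]]]'

```text
time: 2.87
tcp_pos: [522.1, -39.3, 266.3]
tool_rot: [179.8, -0.6, 5.6]
force: [0.7, -0.1, 0.1]
grip_width: -0.1
```

```bash
python3 - <<'E'
from go import *
st(); f=grab('wrist'); save(f,'w2.png',(250,50,550,280),2); np.save('w2.npy',f,allow_pickle=True)
f=grab('top'); P=cloud(f)
m=(P[...,2]>125)&(P[...,2]<190)&(abs(P[...,0]-527)<25)&(P[...,1]<-95)&(P[...,1]>-160)
print(m.sum(),P[m].max(0),P[m].mean(0))
E
```

```text
t 2.87 q [ 25.2  12.4 -28.1  97.1   6.3  71.5 -88.8] pos [522.1 -39.3 266.3] rot [179.8  -0.6   5.6] F [ 0.7 -0.1  0.1] w -0.1Traceback (most recent call last):
  File "<stdin>", line 5, in <module>
    return umr_maximum(a, axis, None, out, keepdims, initial, where)
ValueError: zero-size array to reduction operation maximum which has no identity
```

View pics/w2.png

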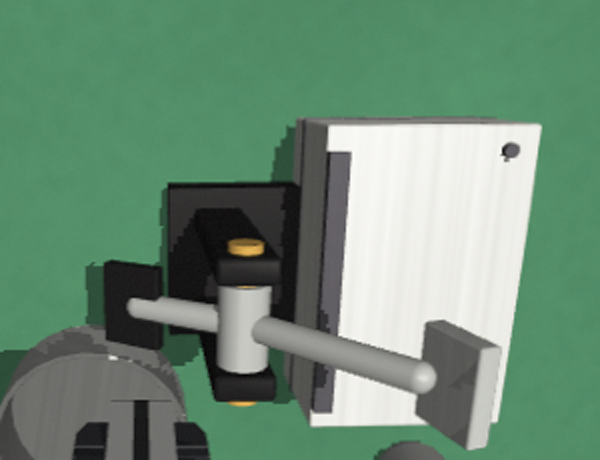

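```bash
cat > kin.py <<'E'
from h import *
from scipy.optimize import least_squares
import itertools
def fk(q,p,sg,full=False):
    d1,L1,L2,L3,o1,o7,a4,a6,ax=p; q=np.radians(q); s1,s3,s5,s7=sg
    pts=[];M=R.identity();t=np.zeros(3)
    def mv(v):
        nonlocal t; t=t+M.apply(v); pts.append(t)
    def ro(a,x):
        nonlocal M; M=M*R.from_euler(a,x)
    ro('z',s1*q[0]+o1); mv([ax,0,d1]); ro('y',q[1]); ro('z',s3*q[2]); mv([a4,0,L1]); ro('y',q[3]); mv([-a4,0,0]); ro('z',s5*q[4]); mv([0,0,L2]); ro('y',q[5]); mv([a6,0,0]); ro('z',s7*q[6]+o7); mv([0,0,L3])
    return (t,M,pts) if full else (t,M)
if __name__=='__main__':
    D=[eval(l) for l in open('log.txt')]
    best=[]
    for sg in itertools.product([1,-1],repeat=4):
        def res(p):
            r=[]
            for q,x,e in D:
                t,M=fk(np.array(q),p,sg); r+=list((t-x)/10); r+=list((M.inv()*R.from_euler('xyz',e,degrees=True)).as_rotvec()*10)
            return np.r_[r,p[6:]*.003]
        for o7 in(0,1.57,3.14,-1.57):
            s=least_squares(res,[350,400,400,200,0,o7,0,0,0]); best.append((s.cost,sg,s.x))
    best.sort(key=lambda b:b[0])
    for b in best[:4]: print(round(b[0],3),b[1],b[2].round(2).tolist())
    np.save('kin.npy',np.array([best[0][1],best[0][2]],dtype=object),allow_pickle=True)
E
python3 kin.py; python3 - <<'E'
from h import *
f=np.load('w2.npy',allow_pickle=True).item(); P=cloud(f)
for u,v in [(425,375),(480,350),(440,325),(245,300)]: print(P[50+v//2,250+u//2].round(1))
E
```

```text
0.179 (-1, -1, -1, -1) [33.77, 461.49, 470.75, 66.91, -0.05, 1.52, -7.51, 10.6, 7.07]
0.179 (-1, -1, -1, -1) [33.77, 461.49, 470.75, 66.91, -0.05, 1.52, -7.51, 10.6, 7.07]
0.179 (-1, -1, -1, -1) [33.77, 461.49, 470.75, 66.91, -0.05, 1.52, -7.51, 10.6, 7.07]
0.179 (-1, -1, -1, -1) [33.76, 461.49, 470.75, 66.91, -0.05, 1.52, -7.51, 10.6, 7.07]
[ 529.5 -118.4  157. ]
[ 542.2 -125.9  169. ]
[ 542.4 -123.1  149.9]
[533.6 -72.8 114.8]
```

Emit:
step_arm --moves '[[[0,-2,-3,1,0,0],[0,-3,-4,2,0,0],[0,-3,-4,3.4,0,0],[0,-3,-4,4.8,0,0],[0,-3,-4,6,0,0],[0,-3,-4,6,0,0],[0,-3,-4,6,0,0]]]'

```text
time: 3.55
tcp_pos: [510.6, 48.8, 377.4]
tool_rot: [-150.1, 0.2, 5.4]
force: [-0.6, -0.8, -1.0]
grip_width: -0.1
```

```bash
python3 -c "from go import *; st()"; python3 kin.py
```

```text
t 3.55 q [ 32.4  12.  -30.3  88.4 -23.6  86.2 -79.6] pos [510.6  48.8 377.4] rot [-150.1    0.2    5.4] F [-0.6 -0.8 -1. ] w -0.1
0.659 (-1, -1, -1, -1) [251.43, 461.71, 460.21, 290.45, -0.05, 1.52, -4.61, 9.16, 10.13]
0.659 (-1, -1, -1, -1) [251.43, 461.71, 460.21, 290.45, -0.05, 1.52, -4.61, 9.16, 10.13]
0.659 (-1, -1, -1, -1) [251.43, 461.71, 460.21, 290.45, -0.05, 1.52, -4.61, 9.16, 10.13]
0.659 (-1, -1, -1, -1) [251.43, 461.71, 460.21, 290.45, -0.05, 1.52, -4.61, 9.16, 10.13]
```

```bash
python3 go.py 593 -325 260 180 0 6
```

```text
t 3.55 q [ 32.4  12.  -30.3  88.4 -23.6  86.2 -79.6] pos [510.6  48.8 377.4] rot [-150.1    0.2    5.4] F [-0.6 -0.8 -1. ] w -0.1
-> [593.0, -325.0, 260.0, 180.0, 0.0, 6.0] [1.57, 12.93, -2.92, -5.97, 0.01, -0.13] rows 9.6 4.2
```

Emit:
step_arm --moves '[[[1.57,12.93,-2.92,-6,0,-0.1],[1.57,12.93,-2.92,-6,0,-0.1],[1.57,12.93,-2.92,-6,0,-0.1],[1.57,12.93,-2.92,-6,0,-0.1],[1.57,12.93,-2.92,-6,0,-0.1],[1.57,12.93,-2.92,-6,0,-0.1],[1.57,12.93,-2.92,-6,0,-0.1],[1.57,12.93,-2.92,-6,0,-0.1],[1.57,12.93,-2.92,-6,0,-0.1],[1.57,12.93,-2.92,-6,0,-0.1]]]' --grip 85

```text
time: 4.38
tcp_pos: [594.1, -326.5, 258.5]
tool_rot: [179.8, 0.1, 6.0]
force: [0.4, -0.8, -0.2]
grip_width: 85.0
```

```bash
python3 go.py 593 -325 160 180 0 6 593 -325 108 180 0 6; python3 kin.py|head -1; python3 - <<'E'
from h import *
f=grab('wrist'); P=cloud(f)
m=(P[...,2]>44)&(P[...,2]<60)&(abs(P[...,0]-593)<60)&(abs(P[...,1]+325)<60)
q=P[m]; print(m.sum(), cv2.minEnclosingCircle(q[:,:2].astype(np.float32)), np.percentile(q[:,2],[50,90,99]))
E
```

```text
t 4.38 q [ 38.   31.2 -18.8  72.1  10.1  78.3 -64.3] pos [ 594.1 -326.5  258.5] rot [1.798e+02 1.000e-01 6.000e+00] F [ 0.4 -0.8 -0.2] w 85.0
-> [593.0, -325.0, 160.0, 180.0, 0.0, 6.0] [-0.02, -0.07, 3.28, 0.04, 0.03, -0.01] rows 2.4 0.0
-> [593.0, -325.0, 108.0, 180.0, 0.0, 6.0] [-0.02, -0.07, 5.02, 0.04, 0.03, -0.01] rows 3.6 0.0
1.061 (-1, -1, -1, -1) [248.1, 461.96, 456.15, 289.5, -0.04, 1.53, -3.6, 11.43, 14.52]
1367 ((594.3389282226562, -325.89617919921875), 35.002960205078125) [53.20265463 54.37671006 55.17537297]
```

Emit:
step_arm --moves '[[[0,0,1.4,0,0,0],[0,0,2.8,0,0,0],[0,0,4,0,0,0],[0,0,5,0,0,0],[0,0,5,0,0,0]]]'

```text
time: 4.85
tcp_pos: [591.6, -319.4, 102.9]
tool_rot: [-179.7, 0.5, 6.3]
force: [-0.7, 0.7, -1.9]
grip_width: 85.0
```

Emit:
step_arm --moves '[[[0,0,0,0,0,0],[0,0,0,0,0,0],[0,0,0,0,0,0],[0,0,0,0,0,0],[0,0,0,0,0,0]]]' --grip 55 --force 35

```text
time: 5.27
tcp_pos: [596.2, -322.3, 113.3]
tool_rot: [179.9, -0.3, 6.1]
force: [-0.0, -0.6, -0.8]
grip_width: 68.0
```

Emit:
step_arm --moves '[[[0,0,-1,0,0,0],[0,0,-2.2,0,0,0],[0,0,-3.5,0,0,0],[0,0,-4.8,0,0,0],[0,0,-5,0,0,0]]]'

```text
time: 5.68
tcp_pos: [597.4, -322.9, 271.5]
tool_rot: [179.6, -0.8, 6.1]
force: [1.4, 0.3, 0.4]
grip_width: 67.9
```

```bash
cat > nest.py <<'E'
from go import *
# print nest target after measuring pot1 from top camera; args: z list
def pot1(z0=34,z1=48):
    f=grab('top'); P=cloud(f); m=(P[...,2]>z0)&(P[...,2]<z1)&(P[...,0]>340)&(P[...,0]<480)&(P[...,1]>-110)&(P[...,1]<60)
    q=P[m]; c=cv2.minEnclosingCircle(q[:,:2].astype(np.float32)); print('pot1',m.sum(),c); return c[0]
if __name__=='__main__':
    s=st(); c=pot1()
    for z in sys.argv[1:]: go([c[0]+1,c[1],float(z),180,0,6],s)
E
python3 nest.py 220 116
```

```text
t 5.68 q [ 38.   30.5 -19.1  71.6   9.7  78.6 -64.3] pos [ 597.4 -322.9  271.5] rot [179.6  -0.8   6.1] F [1.4 0.3 0.4] w 67.9
pot1 124 ((431.383544921875, -26.127466201782227), 46.902503967285156)
-> [432.383544921875, -26.127466201782227, 220.0, 180, 0, 6] [-4.44, -10.43, 1.58, 0.08, -0.16, 0.02] rows 8.2 0.1
-> [432.383544921875, -26.127466201782227, 116.0, 180, 0, 6] [-4.49, -10.46, 5.05, 0.08, -0.16, 0.02] rows 9.0 0.1
```

Emit:
step_arm --moves '[[[0,0,-1.4,0,-0.16,0],[-1,-1.5,-2,0,-0.16,0],[-4.45,-10.43,-2,0,-0.16,0],[-4.45,-10.43,-2,0,-0.16,0],[-4.45,-10.43,-2,0,-0.16,0],[-4.45,-10.43,-2,0,-0.16,0],[-4.45,-10.43,-2,0,-0.16,0],[-4.45,-10.43,-2,0,-0.16,0],[-4.45,-10.43,-2,0,-0.16,0],[-4.45,-10.43,-2,0,-0.16,0]]]'

```text
time: 6.57
tcp_pos: [426.0, -19.1, 320.9]
tool_rot: [-180.0, 0.7, 6.5]
force: [1.5, 0.2, -1.7]
grip_width: 67.8
```

Emit:
step_arm --moves '[[[0,0,0,0,0,0],[0,0,0,0,0,0],[0,0,0,0,0,0]]]'

```text
time: 6.82
tcp_pos: [428.8, -26.2, 320.8]
tool_rot: [180.0, 0.7, 6.1]
force: [0.5, -0.5, -2.6]
grip_width: 67.8
```

```bash
python3 go.py 432 -26 220 180 0 6 432 -26 119 180 0 6
```

```text
t 6.82 q [ 29.6  -1.3 -29.6 103.7  -0.6  78.2 -83.8] pos [428.8 -26.2 320.8] rot [180.    0.7   6.1] F [ 0.5 -0.5 -2.6] w 67.8
-> [432.0, -26.0, 220.0, 180.0, 0.0, 6.0] [0.15, 0.0, 3.36, 0.0, 0.14, 0.01] rows 2.4 0.1
-> [432.0, -26.0, 119.0, 180.0, 0.0, 6.0] [0.19, 0.0, 6.72, 0.0, 0.14, 0.01] rows 4.8 0.1
```

Emit:
step_arm --moves '[[[0.17,0,1.3,0,0.1,0],[0.17,0,2.6,0,0.14,0],[0.17,0,3.9,0,0.14,0],[0.17,0,5,0,0.14,0],[0.17,0,5.8,0,0.14,0],[0.17,0,6.4,0,0.14,0],[0.17,0,6.7,0,0.14,0],[0.17,0,6.7,0,0.14,0],[0.17,0,6.7,0,0.14,0]]]'

```text
time: 7.57
tcp_pos: [431.9, -25.4, 120.2]
tool_rot: [-180.0, -0.0, 6.1]
force: [0.4, -1.1, -2.0]
grip_width: 68.0
```

Emit:
step_arm --moves '[[[0,0,0,0,0,0],[0,0,0,0,0,0],[0,0,0,0,0,0],[0,0,0,0,0,0]]]' --grip 85

```text
time: 7.9
tcp_pos: [432.2, -25.0, 121.0]
tool_rot: [180.0, -0.1, 6.1]
force: [0.2, -0.0, -0.5]
grip_width: 84.8
```

Emit:
step_arm --moves '[[[0,0,-1,0,0,0],[0,0,-2.4,0,0,0],[0,0,-3.8,0,0,0],[0,0,-5,0,0,0],[0,0,-5,0,0,0],[0,0,-5,0,0,0]]]'

```text
time: 8.4
tcp_pos: [432.7, -24.9, 273.0]
tool_rot: [179.9, -0.4, 6.1]
force: [-0.2, -0.5, -0.6]
grip_width: 84.7
```

```bash
python3 go.py 517 312 260 180 0 6; python3 - <<'E'
from h import *
f=grab('wrist'); P=cloud(f)
m=(P[...,2]>49)&(P[...,2]<66)&(abs(P[...,0]-431)<60)&(abs(P[...,1]+26)<60)
q=P[m]; print(m.sum(), cv2.minEnclosingCircle(q[:,:2].astype(np.float32)), np.percentile(q[:,2],[50,90,99]))
E
```

```text
t 8.4 q [ 29.8   0.4 -30.6 108.3   0.3  71.  -84.8] pos [432.7 -24.9 273. ] rot [179.9  -0.4   6.1] F [-0.2 -0.5 -0.6] w 84.7
-> [517.0, 312.0, 260.0, 180.0, 0.0, 6.0] [3.99, -10.87, 0.43, 0.02, -0.07, 0.02] rows 8.3 0.1
1210 ((432.9316101074219, -27.20650863647461), 35.09794616699219) [57.27141971 58.48762586 59.18064439]
```

Emit:
step_arm --moves '[[[4,-10.87,0.43,0,0,0],[4,-10.87,0.43,0,0,0],[4,-10.87,0.43,0,0,0],[4,-10.87,0.43,0,0,0],[4,-10.87,0.43,0,0,0],[4,-10.87,0.43,0,0,0],[4,-10.87,0.43,0,0,0],[4,-10.87,0.43,0,0,0],[4,-10.87,0.43,0,0,0],[4,-10.87,0.43,0,0,0]]]' --grip 75

```text
time: 9.28
tcp_pos: [513.9, 316.9, 254.7]
tool_rot: [-179.9, 0.2, 6.5]
force: [-0.4, -0.3, -0.6]
grip_width: 74.8
```

Emit:
step_arm --moves '[[[0,0,0,0,0,0],[0,0,0,0,0,0],[0,0,0,0,0,0]]]'

```text
time: 9.53
tcp_pos: [516.2, 310.4, 256.7]
tool_rot: [179.9, 0.0, 6.0]
force: [0.3, 0.3, 0.3]
grip_width: 74.8
```

```bash
cat > rim.py <<'E'
from go import *
# rim.py x y ztop : measure rim near x,y with wrist camera, print move to grasp
def rim(x,y,h,n='wrist',r=45):
    f=grab(n); P=cloud(f); m=(P[...,2]>h-8)&(P[...,2]<h+6)&(np.hypot(P[...,0]-x,P[...,1]-y)<r)
    q=P[m]; c=cv2.minEnclosingCircle(q[:,:2].astype(np.float32)); print('rim',m.sum(),np.round(c[0],1),round(c[1],1),np.percentile(q[:,2],[50,90,99]).round(1)); return c[0]
if __name__=='__main__':
    x,y,h=map(float,sys.argv[1:4]); s=st(); c=rim(x,y,h); go([c[0],c[1],h+54,180,0,6],s)
E
python3 rim.py 517 312 68
```

```text
t 9.53 q [  -3.7   26.1  -41.6   84.8   17.6   75.8 -130.8] pos [516.2 310.4 256.7] rot [179.9   0.    6. ] F [0.3 0.3 0.3] w 74.8
rim 1076 [518.5 310.8] 27.1 [67.3 68.4 69. ]
-> [518.4835205078125, 310.79864501953125, 122.0, 180, 0, 6] [0.08, -0.01, 4.49, 0.02, 0.0, 0.0] rows 3.2 0.0
```

Emit:
step_arm --moves '[[[0.08,0,1.3,0,0,0],[0.08,0,2.6,0,0,0],[0.08,0,3.7,0,0,0],[0.08,0,4.4,0,0,0],[0.08,0,4.4,0,0,0],[0.08,0,4.4,0,0,0]]]'

```text
time: 10.08
tcp_pos: [518.4, 311.1, 125.0]
tool_rot: [179.9, 0.1, 6.0]
force: [0.2, -0.3, 0.6]
grip_width: 74.6
```

Emit:
step_arm --moves '[[[0,0,0,0,0,0],[0,0,0,0,0,0],[0,0,0,0,0,0],[0,0,0,0,0,0],[0,0,0,0,0,0],[0,0,0,0,0,0]]]' --grip 40

```text
time: 10.58
tcp_pos: [519.7, 312.9, 128.1]
tool_rot: [-179.9, -0.3, 6.1]
force: [-0.8, -1.9, 6.9]
grip_width: 51.4
```

Emit:
step_arm --moves '[[[0,0,-1,0,0,0],[0,0,-2.2,0,0,0],[0,0,-3.5,0,0,0],[0,0,-4.8,0,0,0],[0,0,-5,0,0,0],[0,0,-5,0,0,0]]]'

```text
time: 11.08
tcp_pos: [519.3, 313.7, 280.3]
tool_rot: [-179.8, -0.5, 6.1]
force: [-0.3, -0.1, -1.9]
grip_width: 51.2
```

```bash
python3 -c "
from go import *; from rim import rim
s=st(); c=rim(433,-27,58,'top'); go([433,-27,260,180,0,6],s)"
```

```text
t 11.08 q [  -3.8   25.4  -42.    82.6   17.2   78.  -130.3] pos [519.3 313.7 280.3] rot [-179.8   -0.5    6.1] F [-0.3 -0.1 -1.9] w 51.2
rim 92 [430.9 -28.9] 34.7 [57.9 60.4 61.8]
-> [433, -27, 260, 180, 0, 6] [-4.08, 10.99, 0.61, -0.04, -0.1, 0.03] rows 8.4 0.1
```

Emit:
step_arm --moves '[[[-4.08,10.99,0.6,0,-0.1,0],[-4.08,10.99,0.6,0,-0.1,0],[-4.08,10.99,0.6,0,-0.1,0],[-4.08,10.99,0.6,0,-0.1,0],[-4.08,10.99,0.6,0,-0.1,0],[-4.08,10.99,0.6,0,-0.1,0],[-4.08,10.99,0.6,0,-0.1,0],[-4.08,10.99,0.6,0,-0.1,0],[-4.08,10.99,0.6,0,-0.1,0],[-4.08,10.99,0.6,0,-0.1,0]]]'

```text
time: 11.97
tcp_pos: [429.4, -34.3, 255.1]
tool_rot: [179.9, 0.7, 5.6]
force: [0.8, 0.3, -1.2]
grip_width: 51.4
```

Emit:
step_arm --moves '[[[0,0,0,0,0,0],[0,0,0,0,0,0],[0,0,0,0,0,0],[0,0,0,0,0,0]]]'

```text
time: 12.3
tcp_pos: [431.9, -27.3, 256.9]
tool_rot: [-180.0, 0.5, 6.3]
force: [0.2, -0.7, -2.0]
grip_width: 51.6
```

```bash
python3 -c "
from go import *; from rim import rim
s=st(); go([433,-27,138,180,0,6],s)"
```

```text
t 12.3 q [ 32.8   1.9 -33.7 109.2   1.1  69.8 -85.1] pos [431.9 -27.3 256.9] rot [-180.     0.5    6.3] F [ 0.2 -0.7 -2. ] w 51.6
-> [433, -27, 138, 180, 0, 6] [0.07, -0.0, 3.96, -0.01, 0.1, 0.05] rows 2.9 0.1
```

Emit:
step_arm --moves '[[[0.05,0,1.2,0,0.1,0],[0.05,0,2.2,0,0.1,0],[0.05,0,3,0,0.1,0],[0.05,0,3.6,0,0.1,0],[0.05,0,4,0,0.1,0],[0.05,0,4,0,0.1,0],[0.05,0,4,0,0.1,0]]]'

```text
time: 12.88
tcp_pos: [432.4, -27.5, 136.7]
tool_rot: [-179.9, 0.0, 6.2]
force: [0.2, 1.1, -1.9]
grip_width: 51.4
```

Emit:
step_arm --moves '[[[0,0,0,0,0,0],[0,0,0,0,0,0],[0,0,0,0,0,0],[0,0,0,0,0,0]]]' --grip 75

```text
time: 13.22
tcp_pos: [432.6, -28.3, 137.5]
tool_rot: [180.0, -0.1, 6.1]
force: [-0.2, 0.3, 0.4]
grip_width: 74.7
```

Emit:
step_arm --moves '[[[0,0,-1,0,0,0],[0,0,-2.4,0,0,0],[0,0,-3.8,0,0,0],[0,0,-4.4,0,0,0],[0,0,-4.4,0,0,0],[0,0,-4.4,0,0,0]]]'

```text
time: 13.72
tcp_pos: [432.9, -28.5, 270.6]
tool_rot: [179.9, -0.2, 6.1]
force: [-0.3, 0.0, -1.1]
grip_width: 75.1
```

```bash
python3 -c "
from go import *; from rim import rim
s=st(); rim(433,-27,76); rim(433,-27,58); go([413,-196,270,180,0,6],s)"
```

```text
t 13.72 q [ 33.6   0.8 -34.  108.3   0.6  70.8 -84.5] pos [432.9 -28.5 270.6] rot [179.9  -0.2   6.1] F [-0.3  0.  -1.1] w 75.1
rim 1028 [429.6 -28.7] 27.2 [75.3 76.4 77.2]
rim 1317 [433.1 -27.4] 35.0 [57.5 60.7 63.7]
-> [413, -196, 270, 180, 0, 6] [-1.25, 5.48, 0.02, 0.02, -0.04, 0.02] rows 4.0 0.0
```

Emit:
step_arm --moves '[[[-1.25,5.48,0,0,0,0],[-1.25,5.48,0,0,0,0],[-1.25,5.48,0,0,0,0],[-1.25,5.48,0,0,0,0],[-1.25,5.48,0,0,0,0],[-1.25,5.48,0,0,0,0],[-1.25,5.48,0,0,0,0]]]' --grip 60

```text
time: 14.4
tcp_pos: [412.1, -195.4, 267.8]
tool_rot: [-179.9, 0.1, 6.1]
force: [0.4, 0.3, 0.0]
grip_width: 59.9
```

```bash
python3 rim.py 413 -196 82
```

```text
t 14.4 q [ 44.2   3.7 -23.7 105.8   1.5  70.9 -63.8] pos [ 412.1 -195.4  267.8] rot [-1.799e+02  1.000e-01  6.100e+00] F [0.4 0.3 0. ] w 59.9
rim 756 [ 413.6 -196.4] 19.5 [81.3 82.4 83.2]
-> [413.57305908203125, -196.4158935546875, 136.0, 180, 0, 6] [0.05, 0.05, 4.39, -0.02, 0.02, 0.02] rows 3.2 0.0
```

Emit:
step_arm --moves '[[[0.05,0.05,1.3,0,0,0],[0.05,0.05,2.6,0,0,0],[0.05,0.05,3.7,0,0,0],[0.05,0.05,4.3,0,0,0],[0.05,0.05,4.3,0,0,0],[0.05,0.05,4.3,0,0,0]]]'

```text
time: 14.95
tcp_pos: [414.2, -195.6, 139.7]
tool_rot: [-179.9, 0.1, 6.3]
force: [-0.7, -0.3, 0.5]
grip_width: 59.8
```

Emit:
step_arm --moves '[[[0,0,0,0,0,0],[0,0,0,0,0,0],[0,0,0,0,0,0],[0,0,0,0,0,0],[0,0,0,0,0,0],[0,0,0,0,0,0]]]' --grip 25

```text
time: 15.45
tcp_pos: [415.6, -197.2, 142.2]
tool_rot: [179.9, -0.2, 6.1]
force: [-0.5, 2.0, 7.8]
grip_width: 37.3
```

Emit:
step_arm --moves '[[[0,0,-1,0,0,0],[0,0,-2.2,0,0,0],[0,0,-3.5,0,0,0],[0,0,-4.8,0,0,0],[0,0,-5,0,0,0],[0,0,-5,0,0,0]]]'

```text
time: 15.95
tcp_pos: [415.7, -197.7, 294.3]
tool_rot: [179.7, -0.4, 6.1]
force: [0.9, -0.2, 0.5]
grip_width: 37.0
```

```bash
python3 -c "
from go import *; from rim import rim
s=st(); rim(430,-29,76,'top',35);go([430,-28.5,290,180,0,6],s)"
```

```text
t 15.95 q [ 44.6   2.7 -23.8 103.3   1.2  73.7 -63.4] pos [ 415.7 -197.7  294.3] rot [179.7  -0.4   6.1] F [ 0.9 -0.2  0.5] w 37.0
rim 74 [427.4 -30.3] 26.8 [75.9 78.8 81.2]
-> [430, -28.5, 290, 180, 0, 6] [1.08, -5.56, 0.12, 0.06, -0.08, 0.02] rows 4.1 0.1
```

Emit:
step_arm --moves '[[[1.08,-5.56,0.1,0,0,0],[1.08,-5.56,0.1,0,0,0],[1.08,-5.56,0.1,0,0,0],[1.08,-5.56,0.1,0,0,0],[1.08,-5.56,0.1,0,0,0],[1.08,-5.56,0.1,0,0,0],[1.08,-5.56,0.1,0,0,0],[1.08,-5.56,0.1,0,0,0]]]'

```text
time: 16.67
tcp_pos: [428.1, -29.4, 286.2]
tool_rot: [-180.0, 0.1, 6.0]
force: [-0.2, 0.2, -0.9]
grip_width: 37.3
```

```bash
python3 go.py 430 -28.5 156 180 0 6
```

```text
t 16.67 q [ 34.2  -0.4 -34.  107.3  -0.2  73.1 -83.7] pos [428.1 -29.4 286.2] rot [-1.8e+02  1.0e-01  6.0e+00] F [-0.2  0.2 -0.9] w 37.3
-> [430.0, -28.5, 156.0, 180.0, 0.0, 6.0] [0.07, -0.02, 4.34, -0.0, 0.01, 0.0] rows 3.1 0.0
```

Emit:
step_arm --moves '[[[0.04,0,1.2,0,0,0],[0.04,0,2.4,0,0,0],[0.04,0,3.3,0,0,0],[0.04,0,3.9,0,0,0],[0.04,0,4.3,0,0,0],[0.04,0,4.4,0,0,0],[0.04,0,4.4,0,0,0],[0.04,0,4.4,0,0,0]]]'

```text
time: 17.33
tcp_pos: [429.7, -29.1, 154.8]
tool_rot: [-180.0, 0.0, 6.0]
force: [0.3, -0.1, -1.7]
grip_width: 37.0
```

Emit:
step_arm --moves '[[[0,0,0,0,0,0],[0,0,0,0,0,0],[0,0,0,0,0,0],[0,0,0,0,0,0]]]' --grip 60

```text
time: 17.67
tcp_pos: [429.9, -28.1, 155.3]
tool_rot: [180.0, -0.0, 6.1]
force: [0.3, -0.1, -0.0]
grip_width: 60.2
```

Emit:
step_arm --moves '[[[0,0,-1,0,0,0],[0,0,-2.4,0,0,0],[0,0,-3.8,0,0,0],[0,0,-4.4,0,0,0],[0,0,-4.4,0,0,0],[0,0,-4.4,0,0,0]]]'

```text
time: 18.17
tcp_pos: [430.4, -27.9, 288.5]
tool_rot: [179.9, -0.2, 6.1]
force: [-0.3, -0.5, -0.9]
grip_width: 59.7
```

```bash
python3 -c "
from go import *; from rim import rim
s=st(); rim(430,-28,94,r=35); rim(430,-29,76,r=35); go([418,145,300,180,0,6],s)"
```

```text
t 18.17 q [ 34.5  -0.4 -34.5 107.   -0.2  73.1 -83.8] pos [430.4 -27.9 288.5] rot [179.9  -0.2   6.1] F [-0.3 -0.5 -0.9] w 59.7
rim 713 [427.8 -28.6] 19.6 [93.3 94.4 95.3]
rim 994 [429.9 -28.7] 26.9 [75.5 78.6 81.4]
-> [418, 145, 300, 180, 0, 6] [0.21, -5.77, -0.39, 0.02, -0.04, 0.02] rows 4.2 0.0
```

Pot4 nested. Now pot5.

Emit:
step_arm --moves '[[[0.21,-5.77,-0.4,0,0,0],[0.21,-5.77,-0.4,0,0,0],[0.21,-5.77,-0.4,0,0,0],[0.21,-5.77,-0.4,0,0,0],[0.21,-5.77,-0.4,0,0,0],[0.21,-5.77,-0.4,0,0,0],[0.21,-5.77,-0.4,0,0,0]]]' --grip 46

```text
time: 18.85
tcp_pos: [417.0, 145.1, 298.0]
tool_rot: [-180.0, 0.1, 6.2]
force: [0.8, -0.1, 0.3]
grip_width: 46.0
```

```bash
python3 rim.py 418 146 96
```

```text
t 18.85 q [  22.9    1.6  -46.3  104.2    1.2   74.7 -107.6] pos [417.  145.1 298. ] rot [-1.8e+02  1.0e-01  6.2e+00] F [ 0.8 -0.1  0.3] w 46.0
rim 386 [418.9 146.9] 11.9 [95.4 96.4 97.2]
-> [418.8776550292969, 146.86181640625, 150.0, 180, 0, 6] [0.08, -0.05, 4.93, -0.0, 0.02, 0.05] rows 3.5 0.0
```

Emit:
step_arm --moves '[[[0.08,-0.05,1.3,0,0,0],[0.08,-0.05,2.6,0,0,0],[0.08,-0.05,3.7,0,0,0],[0.08,-0.05,4.5,0,0,0],[0.08,-0.05,4.85,0,0,0],[0.08,-0.05,4.85,0,0,0],[0.08,-0.05,4.85,0,0,0]]]'

```text
time: 19.48
tcp_pos: [420.2, 146.1, 154.0]
tool_rot: [-180.0, 0.0, 6.1]
force: [-0.0, 1.2, -0.2]
grip_width: 46.1
```

Emit:
step_arm --moves '[[[0,0,0,0,0,0],[0,0,0,0,0,0],[0,0,0,0,0,0],[0,0,0,0,0,0],[0,0,0,0,0,0],[0,0,0,0,0,0]]]' --grip 10

```text
time: 19.98
tcp_pos: [421.2, 147.1, 155.4]
tool_rot: [180.0, -0.2, 6.1]
force: [0.3, -0.8, 8.6]
grip_width: 21.9
```

Emit:
step_arm --moves '[[[0,0,-1,0,0,0],[0,0,-2.2,0,0,0],[0,0,-3.5,0,0,0],[0,0,-4.8,0,0,0],[0,0,-5.5,0,0,0],[0,0,-5.5,0,0,0]]]'

```text
time: 20.48
tcp_pos: [421.5, 147.8, 324.4]
tool_rot: [180.0, -0.6, 6.1]
force: [-0.3, -0.3, -0.6]
grip_width: 22.1
```

```bash
python3 -c "
from go import *; from rim import rim
s=st(); rim(428,-29,94,'top',30);go([428,-28.5,315,180,0,6],s)"
```

```text
t 20.48 q [  23.7    0.9  -47.1  101.4    0.9   77.4 -107.4] pos [421.5 147.8 324.4] rot [180.   -0.6   6.1] F [-0.3 -0.3 -0.6] w 22.1
rim 51 [425.6 -30.2] 19.1 [93.9 96.1 98.4]
-> [428, -28.5, 315, 180, 0, 6] [-0.42, 5.87, 0.31, 0.0, -0.11, 0.03] rows 4.2 0.1
```

Emit:
step_arm --moves '[[[0.2,5.87,0.3,0,-0.1,0],[0.2,5.87,0.3,0,-0.1,0],[0.2,5.87,0.3,0,-0.1,0],[0.2,5.87,0.3,0,-0.1,0],[0.2,5.87,0.3,0,-0.1,0],[0.2,5.87,0.3,0,-0.1,0],[0.2,5.87,0.3,0,-0.1,0],[0.2,5.87,0.3,0,-0.1,0]]]'

```text
time: 21.2
tcp_pos: [444.2, -26.6, 309.2]
tool_rot: [-180.0, 0.5, 6.2]
force: [0.5, 0.5, -0.6]
grip_width: 22.1
```

```bash
python3 go.py 428 -28.5 173 180 0 6
```

```text
t 21.2 q [ 35.2   1.4 -36.1 102.8   0.9  76.6 -84.9] pos [444.2 -26.6 309.2] rot [-180.     0.5    6.2] F [ 0.5  0.5 -0.6] w 22.1
-> [428.0, -28.5, 173.0, 180.0, 0.0, 6.0] [-0.5, 0.01, 4.54, -0.01, 0.1, 0.04] rows 3.3 0.1
```

Emit:
step_arm --moves '[[[-0.5,0.02,0,0,0.1,0],[-0.5,0.02,0.5,0,0.1,0],[-0.5,0.02,1.4,0,0.1,0],[-0.5,0.02,2.4,0,0.1,0],[-0.5,0.02,3.3,0,0.1,0],[-0.5,0.02,4,0,0.1,0],[-0.5,0.02,4.4,0,0.1,0],[-0.5,0.02,4.55,0,0.1,0],[-0.5,0.02,4.55,0,0.1,0],[-0.5,0.02,4.55,0,0.1,0]]]'

```text
time: 22.03
tcp_pos: [429.0, -29.2, 174.0]
tool_rot: [-180.0, -0.1, 6.2]
force: [-0.2, 0.2, -0.6]
grip_width: 21.9
```

Emit:
step_arm --moves '[[[0,0,0,0,0,0],[0,0,0,0,0,0],[0,0,0,0,0,0],[0,0,0,0,0,0]]]' --grip 46

```text
time: 22.37
tcp_pos: [428.9, -30.1, 173.8]
tool_rot: [180.0, -0.1, 6.1]
force: [-0.5, 0.2, 0.2]
grip_width: 46.3
```

Emit:
step_arm --moves '[[[0,0,-1,0,0,0],[0,0,-2.4,0,0,0],[0,0,-3.8,0,0,0],[0,0,-5,0,0,0],[0,0,-5,0,0,0],[0,0,-5,0,0,0]]]'

```text
time: 22.87
tcp_pos: [429.5, -30.1, 325.8]
tool_rot: [179.9, -0.3, 6.1]
force: [-0.2, -0.5, -0.2]
grip_width: 46.3
```

```bash
python3 -c "
from go import *; from rim import rim
s=st(); rim(430,-28,112,r=25); rim(428,-29,94,r=25); go([560,160,290,180,0,6],s)"; python3 kin.py | head -1
```

```text
t 22.87 q [ 36.7  -1.9 -35.6 103.4  -1.1  77.8 -82.6] pos [429.5 -30.1 325.8] rot [179.9  -0.3   6.1] F [-0.2 -0.5 -0.2] w 46.3
rim 362 [426.7 -29.3] 12.0 [111.3 112.3 113.2]
rim 621 [427.7 -28.8] 19.5 [93.4 95.5 99.6]
-> [560, 160, 290, 180, 0, 6] [4.99, -5.84, 1.21, 0.02, -0.06, 0.02] rows 5.6 0.0
2.842 (-1, -1, -1, -1) [249.91, 458.39, 454.97, 287.16, -0.04, 1.53, -3.72, 8.81, 13.61]
```

Emit:
step_arm --moves '[[[5,-5.84,1.2,0,0,0],[5,-5.84,1.2,0,0,0],[5,-5.84,1.2,0,0,0],[5,-5.84,1.2,0,0,0],[5,-5.84,1.2,0,0,0],[5,-5.84,1.2,0,0,0],[5,-5.84,1.2,0,0,0],[5,-5.84,1.2,0,0,0],[5,-5.84,1.2,0,0,0]]]' --grip 0

```text
time: 23.72
tcp_pos: [558.4, 159.6, 285.9]
tool_rot: [180.0, 0.1, 6.1]
force: [-0.3, -0.6, 0.1]
grip_width: 0.2
```

```bash
cat > plate.py <<'E'
from go import *
def plate(save_as=None):
    f=grab('wrist'); P=cloud(f)
    if save_as: save(f,save_as)
    b=(P[...,0]>480)&(P[...,0]<660)&(P[...,1]>60)&(P[...,1]<320)
    o=[]
    for nm,lo,hi in(('plate',62.7,68),('riser',54,62.3)):
        m=b&(P[...,2]>lo)&(P[...,2]<hi); m=cv2.morphologyEx(m.astype(np.uint8),cv2.MORPH_OPEN,np.ones((3,3)))>0
        n,l,sst,_=cv2.connectedComponentsWithStats(m.astype(np.uint8)); 
        if nm=='plate': m=l==1+np.argmax(sst[1:,4])
        q=P[m]; r=cv2.minAreaRect(q[:,:2].astype(np.float32)); print(nm,m.sum(),np.round(r[0],1),np.round(r[1],1),round(r[2],2),'z',np.percentile(q[:,2],[5,50,95]).round(1)); o.append(r)
    return o
if __name__=='__main__':
    st(); plate(sys.argv[1] if len(sys.argv)>1 else None)
E
python3 plate.py w3.png
```

```text
t 23.72 q [  14.    22.6  -43.8   85.7   15.7   78.1 -114.7] pos [558.4 159.6 285.9] rot [1.8e+02 1.0e-01 6.1e+00] F [-0.3 -0.6  0.1] w 0.2
plate 15360 [582.8 156.2] [100.  110.1] 7.51 z [63.7 64.8 65.9]
riser 5688 [571.1 158. ] [129.6 125.1] 7.51 z [58.5 59.8 60.9]
```

View pics/w3.png

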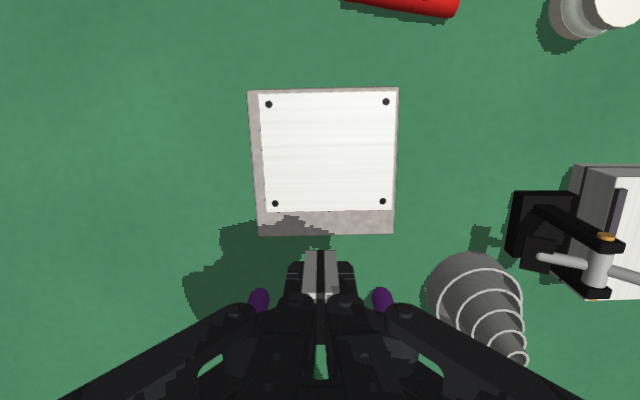

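```bash
python3 - <<'E'
from go import *
s=st(); f=grab('wrist'); P=cloud(f); A=R.from_euler('xyz',s['tool_rot'],degrees=True)
T=A.inv().apply(P.reshape(-1,3)-s['tcp_pos']).reshape(P.shape)
for v in range(244,300,6): print(v,[tuple(T[v,u].round().astype(int)) for u in (290,300,306,312,320,328,335,340,350)])
ux=np.array([.1307,-.9914]); uy=np.array([.9914,.1307]); c=np.array([571.1,158])
for x,z in((95,150),(95,136),(82,135.5),(30,135),(-32,135)): go([*(c+ux*x+uy*11.4).round(1),z,180,0,7.5],s)
E
```

```text
t 23.77 q [  14.    22.5  -43.8   85.7   15.7   78.1 -114.7] pos [558.6 159.  286.6] rot [1.8e+02 1.0e-01 6.1e+00] F [ 0.1 -0.2 -0.3] w -0.2
244 [(np.int64(-89), np.int64(-34), np.int64(287)), (np.int64(-89), np.int64(-23), np.int64(287)), (np.int64(-89), np.int64(-16), np.int64(288)), (np.int64(-89), np.int64(-9), np.int64(288)), (np.int64(-89), np.int64(0), np.int64(287)), (np.int64(-88), np.int64(8), np.int64(286)), (np.int64(-88), np.int64(16), np.int64(287)), (np.int64(-89), np.int64(22), np.int64(287)), (np.int64(-88), np.int64(33), np.int64(286))]
250 [(np.int64(-95), np.int64(-34), np.int64(286)), (np.int64(-96), np.int64(-23), np.int64(287)), (np.int64(11), np.int64(-6), np.int64(68)), (np.int64(11), np.int64(-4), np.int64(68)), (np.int64(11), np.int64(0), np.int64(68)), (np.int64(11), np.int64(3), np.int64(69)), (np.int64(11), np.int64(6), np.int64(68)), (np.int64(-96), np.int64(22), np.int64(286)), (np.int64(-96), np.int64(33), np.int64(287))]
256 [(np.int64(-104), np.int64(-34), np.int64(287)), (np.int64(-103), np.int64(-23), np.int64(286)), (np.int64(11), np.int64(-6), n
[... 3017 characters left out ...]
 (np.int64(13), np.int64(6), np.int64(29)), (np.int64(13), np.int64(9), np.int64(28))]
-> [np.float64(594.8), np.float64(65.3), 150, 180, 0, 7.5] [0.87, 3.23, 4.56, 0.01, 0.01, -0.29] rows 4.1 0.2
-> [np.float64(594.8), np.float64(65.3), 136, 180, 0, 7.5] [0.87, 3.23, 5.02, 0.01, 0.01, -0.29] rows 4.3 0.2
-> [np.float64(593.1), np.float64(78.2), 135.5, 180, 0, 7.5] [0.86, 2.79, 5.04, 0.01, 0.01, -0.29] rows 4.2 0.2
-> [np.float64(586.3), np.float64(129.7), 135, 180, 0, 7.5] [0.82, 1.06, 5.05, 0.01, 0.01, -0.29] rows 3.8 0.2
-> [np.float64(578.2), np.float64(191.2), 135, 180, 0, 7.5] [0.77, -1.0, 5.05, 0.01, 0.01, -0.29] rows 3.7 0.2<stdin>:4: RuntimeWarning: invalid value encountered in cast
```

```bash
cat > rz.py <<'E'
from go import *
ux=np.array([.1307,-.9914]); uy=np.array([.9914,.1307]); c=np.array([571.1,158])
def rp(x,y,z,yaw=7.5): return [*(c+ux*x+uy*y).round(1),z,180,0,yaw]
E
python3 -c "
from rz import *
s=st(); go(rp(88,11.4,150),s); go(rp(88,11.4,134.5),s)"
```

```text
t 23.82 q [  14.1   22.5  -43.8   85.7   15.7   78.1 -114.7] pos [558.7 158.7 287.1] rot [179.9   0.    6. ] F [ 0.1 -0.  -0.1] w 0.4
-> [np.float64(593.9), np.float64(72.2), 150, 180, 0, 7.5] [0.86, 2.99, 4.57, 0.01, 0.0, -0.29] rows 4.0 0.2
-> [np.float64(593.9), np.float64(72.2), 134.5, 180, 0, 7.5] [0.86, 2.99, 5.09, 0.01, 0.0, -0.29] rows 4.3 0.2
```

Emit:
step_arm --moves '[[[0.87,3,1.3,0,0,-0.3],[0.87,3,2.6,0,0,-0.3],[0.87,3,3.9,0,0,-0.3],[0.87,3,4.5,0,0,-0.3],[0.87,3,4.9,0,0,-0.3],[0.87,3,5.05,0,0,-0.3],[0.87,3,5.05,0,0,-0.3],[0.87,3,5.05,0,0,-0.3],[0.87,3,5.05,0,0,-0.3]]]'

```text
time: 24.57
tcp_pos: [595.7, 74.3, 138.6]
tool_rot: [-180.0, -0.3, 7.7]
force: [0.5, 1.0, 0.2]
grip_width: 0.2
```

```bash
python3 -c "
from rz import *
s=st(); go(rp(66,11.4,134),s); go(rp(20,11.4,134),s)"
```

```text
t 24.57 q [  18.8   31.8  -39.1   93.    22.    62.8 -108.5] pos [595.7  74.3 138.6] rot [-180.    -0.3    7.7] F [0.5 1.  0.2] w 0.2
-> [np.float64(591.0), np.float64(94.1), 134, 180, 0, 7.5] [-0.07, -0.68, 0.15, -0.0, -0.05, 0.03] rows 0.5 0.0
-> [np.float64(585.0), np.float64(139.7), 134, 180, 0, 7.5] [-0.06, -2.21, 0.15, -0.0, -0.05, 0.03] rows 1.6 0.0
```

Emit:
step_arm --moves '[[[-0.06,0,0.15,0,0,0],[-0.06,0,0.15,0,0,0],[-0.06,0,0.15,0,0,0],[-0.06,0,0.15,0,0,0]]]'

```text
time: 24.9
tcp_pos: [593.0, 73.4, 131.9]
tool_rot: [180.0, -0.1, 7.6]
force: [-0.1, -0.2, 0.0]
grip_width: 0.2
```

```bash
python3 -c "
from rz import *
s=st(); go(rp(66,11.4,134),s); go(rp(20,11.4,134),s)"
```

```text
t 24.9 q [  18.8   32.1  -38.9   93.6   22.2   62.2 -108.7] pos [593.   73.4 131.9] rot [ 1.8e+02 -1.0e-01  7.6e+00] F [-0.1 -0.2  0. ] w 0.2
-> [np.float64(591.0), np.float64(94.1), 134, 180, 0, 7.5] [0.03, -0.69, -0.07, 0.0, -0.01, 0.03] rows 0.5 0.0
-> [np.float64(585.0), np.float64(139.7), 134, 180, 0, 7.5] [0.03, -2.23, -0.07, 0.0, -0.01, 0.03] rows 1.6 0.0
```

Emit:
step_arm --moves '[[[0.03,0,-0.09,0,0,0],[0.03,0,-0.09,0,0,0],[0.03,0,-0.09,0,0,0],[0.03,-0.2,-0.09,0,0,0],[0.03,-0.4,-0.09,0,0,0],[0.03,-0.55,-0.09,0,0,0],[0.03,-0.7,-0.09,0,0,0],[0.03,-0.85,-0.09,0,0,0],[0.03,-1.0,-0.09,0,0,0]]]'

```text
time: 25.65
tcp_pos: [589.7, 103.5, 134.1]
tool_rot: [180.0, -0.0, 7.6]
force: [-0.2, -1.0, 0.7]
grip_width: -0.1
```

```bash
python3 -c "
from rz import *
s=st(); go(rp(20,11.4,134),s); from plate import plate; plate('w4.png')"
```

```text
t 25.65 q [  16.1   32.1  -39.2   93.3   22.3   62.6 -111.7] pos [589.7 103.5 134.1] rot [180.   -0.    7.6] F [-0.2 -1.   0.7] w -0.1
-> [np.float64(585.0), np.float64(139.7), 134, 180, 0, 7.5] [0.01, -1.22, 0.0, 0.0, -0.01, 0.03] rows 0.9 0.0
plate 40020 [581.5 164.8] [101.  111.8] 7.69 z [63.9 64.8 65.8]
riser 7027 [575.7 158.6] [121.8 125.5] 7.32 z [57.4 59.7 60.8]
```

Emit:
step_arm --moves '[[[0.01,-0.15,0,0,0,0],[0.01,-0.3,0,0,0,0],[0.01,-0.45,0,0,0,0],[0.01,-0.6,0,0,0,0],[0.01,-0.75,0,0,0,0],[0.01,-0.9,0,0,0,0],[0.01,-1.0,0,0,0,0],[0.01,-1.1,0,0,0,0],[0.01,-1.2,0,0,0,0],[0.01,-1.2,0,0,0,0]]]'

```text
time: 26.53
tcp_pos: [585.1, 139.7, 134.2]
tool_rot: [-180.0, -0.0, 7.7]
force: [0.7, 1.0, -0.1]
grip_width: 0.3
```

Emit:
step_arm --moves '[[[0,0,0,0,0,0],[0,0,0,0,0,0],[0,0.3,0,0,0,0],[0,0.3,-1.5,0,0,0],[0,0.3,-3,0,0,0],[0,0.3,-4.5,0,0,0],[0,-1,-6,0,0,0],[0,-1,-6,0,0,0],[0,-1,-6,0,0,0]]]'

```text
time: 27.28
tcp_pos: [581.4, 172.8, 320.5]
tool_rot: [-179.8, -0.5, 7.9]
force: [-0.6, 1.2, 1.3]
grip_width: -0.0
```

```bash
python3 -c "
from rz import *
s=st(); from plate import plate; p=plate('w4.png'); d=np.array(p[0][0])-c; print('plate in riser',d@ux,d@uy)"; python3 kin.py|head -1
```

```text
t 27.28 q [  11.6   24.5  -43.6   78.9   16.8   82.5 -113.5] pos [581.4 172.8 320.5] rot [-179.8   -0.5    7.9] F [-0.6  1.2  1.3] w -0.0
plate 11754 [577.1 201.2] [100.5 110.9] 7.39 z [63.6 64.8 66. ]
riser 8248 [571.5 157.8] [130.2 124. ] 7.57 z [58.5 59.8 61. ]
plate in riser -41.998726420898436 11.56903318115232
4.811 (-1, -1, -1, -1) [250.34, 454.81, 462.69, 283.05, -0.04, 1.53, -3.66, 11.93, 9.56]
```

```bash
cat > plan.py <<'E'
from h import *
from kin import fk
sg,p=np.load('kin.npy',allow_pickle=True)
lo=np.array([-169.22,-14.56,-87.37,10.42,-82.24,.94,-172.7]); hi=np.array([169.22,117.87,89.26,133.3,262.24,117.77,172.7])
def err(q,x,B):
    t,M=fk(q,p,sg); return np.r_[(x-t)/1000,(B*M.inv()).as_rotvec()]
def track(q,way,n=15):
    q=np.array(q,float)
    t0,R0=fk(q,p,sg)
    for x,B,nm in way:
        x=np.array(x,float); rv=(R0.inv()*B).as_rotvec()
        for k in range(1,n+1):
            xk=t0+(x-t0)*k/n; Bk=R0*R.from_rotvec(rv*k/n)
            for _ in range(8):
                e=err(q,xk,Bk); J=np.array([(err(q+d,xk,Bk)-e)/-1 for d in np.eye(7)]).T
                dq=J.T@np.linalg.solve(J@J.T+1e-9*np.eye(6),e); q=np.clip(q+np.clip(dq,-5,5),lo+.5,hi-.5)
        e=err(q,x,B); pts=fk(q,p,sg,True)[2]
        print(nm,'q',q.round(),'margin',np.minimum(q-lo,hi-q).round().min(),'err mm',(np.linalg.norm(e[:3])*1000).round(1),'deg',np.degrees(np.linalg.norm(e[3:])).round(1),'elbow',pts[1].round(),'wrist',pts[3].round()); t0,R0=x,B
    return q
def rot(az_x,tilt): # tool x at azimuth az_x, tool z tilted from down by tilt about tool x (+ = towards left)
    return R.from_euler('z',az_x,degrees=True)*R.from_euler('x',180+tilt,degrees=True)
if __name__=='__main__':
    import sys
    s=manip.get_state(); t,M=fk(s['q'],p,sg); print('model err',t-s['tcp_pos'])
    for d in (10,20,30):
        print('delta',d); E=np.array([569.9,255.7,62.5]); az=np.radians(-82.5+d); a=np.array([np.cos(az),np.sin(az),0])
        g=E-50*a; yr=7.5+d
        S=np.array([529.2,-155.7]); xs=np.array([np.cos(np.radians(96.3)),np.sin(np.radians(96.3))]); Eo=np.r_[S-(20.5+55)*xs,63]; ap=np.radians(96.3-d); ap=np.array([np.cos(ap),np.sin(ap),0]); gp=Eo-50*ap; yp=6.3-d
        track(s['q'],[((520,330,330),rot(yr,0),'over'),(g-110*a+[0,0,150],rot(yr,-45),'45'),(g-110*a,rot(yr,-90),'pre'),(g,rot(yr,-90),'grasp'),(g+[0,0,150],rot(yr,-90),'lift'),((480,250,380),rot(yr,0),'down'),((470,-200,380),rot(yp,0),'cross'),(gp+[-60,-60,150],rot(yp,45),'45'),(gp+[0,0,60],rot(yp,75),'pre75'),(gp+[0,0,30],rot(yp,90),'pre'),(gp,rot(yp,90),'place')])
E
python3 plan.py
```

```text
model err [ 1.3053503  -5.13377292  2.7534106 ]
delta 10
over q [  -4.   27.  -47.   76.   20.   85. -122.] margin 33.0 err mm 0.0 deg 0.0 elbow [214.   2. 657.] wrist [528. 339. 613.]
45 q [ -39.   49.  -30.   64.   53.  106. -140.] margin 11.0 err mm 0.0 deg 0.0 elbow [283. 208. 550.] wrist [467. 608. 406.]
pre q [ -60.   78.    2.   50.   61.  117. -138.] margin 0.0 err mm 7.9 deg 1.6 elbow [242. 384. 346.] wrist [445. 681.  54.]
grasp q [ -56.   72.    5.   66.   61.  109. -144.] margin 9.0 err mm 0.0 deg 0.0 elbow [264. 352. 398.] wrist [477. 576.  53.]
lift q [ -56.   58.    6.   71.   64.  112. -135.] margin 6.0 err mm 0.0 deg 0.0 elbow [230. 317. 497.] wrist [478. 576. 204.]
down q [ -23.   11.   -9.   83.    2.   86. -104.] margin 26.0 err mm 0.0 deg 0.0 elbow [ 87.  32. 698.] wrist [490. 256. 663.]
cross q [  7.   7.  15.  87.  -2.  86. -71.] margin 22.0 err mm 0.0 deg 0.0 elbow [ 63. -10. 702.] wrist [ 481. -205.  663.]
45 q [ 38.  41.  15.  74. -37. 103. -37.] margin 15.0 err mm 0.0 deg 0.0 elbow [ 233. -197.  596.] wrist [ 468. -548.  406.]
pre75 q [ 41.  61.   5.  68. -
[... 2443 characters left out ...]
7.0 err mm 0.0 deg 0.0 elbow [108.  -3. 694.] wrist [490. 257. 663.]
cross q [ 29.   7. -10.  87.   1.  86. -94.] margin 22.0 err mm 0.0 deg 0.0 elbow [ 53. -33. 702.] wrist [ 481. -204.  663.]
45 q [ 55.  33.  -5.  87. -35.  87. -53.] margin 31.0 err mm 0.0 deg 0.0 elbow [ 133. -213.  636.] wrist [ 383. -528.  408.]
pre75 q [ 59.  53. -14.  86. -51.  91. -43.] margin 27.0 err mm 0.0 deg 0.0 elbow [ 177. -326.  527.] wrist [ 414. -532.  188.]
pre q [ 61.  64. -17.  82. -55.  97. -40.] margin 20.0 err mm 0.0 deg 0.0 elbow [ 182. -376.  452.] wrist [ 410. -539.   83.]
place q [ 61.  67. -16.  80. -54.  97. -38.] margin 21.0 err mm 0.0 deg 0.0 elbow [ 189. -384.  429.] wrist [ 410. -538.   53.]
```

```bash
python3 go.py 519 353 330 135 0 27.5; python3 - <<'E'
from h import *
for w in('w1','w2'):
    f=np.load(w+'.npy',allow_pickle=True).item(); P=cloud(f)
    m=(P[...,2]>56.5)&(P[...,2]<63)&(P[...,0]>440)&(P[...,0]<620)&(P[...,1]<-95)&(P[...,1]>-230)
    m=cv2.morphologyEx(m.astype(np.uint8),cv2.MORPH_OPEN,np.ones((3,3)))>0
    q=P[m]; r=cv2.minAreaRect(q[:,:2].astype(np.float32)); print(w,np.round(r[0],1),np.round(r[1],1),round(r[2],2),np.median(q[:,2]).round(1)); print(cv2.boxPoints(r).round(1).tolist())
E
```

```text
t 27.33 q [  11.6   24.6  -43.4   79.2   16.8   82.4 -113.5] pos [581.5 170.6 317.4] rot [-179.9   -0.3    7.8] F [ 0.6 -0.6 -0.7] w -0.0
-> [519.0, 353.0, 330.0, 135.0, 0.0, 27.5] [-1.24, -6.31, -0.42, -8.91, 1.48, -3.76] rows 4.6 6.8
w1 [ 531.3 -154.8] [130.7  85.5] 6.29 59.8
[[461.70001220703125, -119.5], [471.1000061035156, -204.5], [600.9000244140625, -190.1999969482422], [591.5999755859375, -105.0999984741211]]
w2 [ 531.3 -154.8] [130.7  85.9] 6.28 59.8
[[461.70001220703125, -119.30000305175781], [471.1000061035156, -204.6999969482422], [601.0, -190.39999389648438], [591.5999755859375, -105.0]]
```

Emit:
step_arm --moves '[[[-1.24,-6.3,-0.4,-1.5,0.25,-0.6],[-1.24,-6.3,-0.4,-3,0.5,-1.2],[-1.24,-6.3,-0.4,-4.4,0.75,-1.8],[-1.24,-6.3,-0.4,-5.8,1,-2.4],[-1.24,-6.3,-0.4,-7.2,1.2,-3],[-1.24,-6.3,-0.4,-8.9,1.48,-3.76],[-1.24,-6.3,-0.4,-8.9,1.48,-3.76],[-1.24,-6.3,-0.4,-8.9,1.48,-3.76],[-1.24,-6.3,-0.4,-8.9,1.48,-3.76],[-1.24,-6.3,-0.4,-8.9,1.48,-3.76]]]' --grip 34

```text
time: 28.17
tcp_pos: [520.4, 349.3, 325.9]
tool_rot: [135.2, 0.3, 27.1]
force: [-0.5, -0.2, 0.5]
grip_width: 33.9
```

```bash
python3 go.py 519 353 200 90 0 27.5
```

```text
t 28.17 q [ -30.8   35.6  -37.    72.    55.6  107.8 -127.1] pos [520.4 349.3 325.9] rot [135.2   0.3  27.1] F [-0.5 -0.2  0.5] w 33.9
-> [519.0, 353.0, 200.0, 90.0, 0.0, 27.5] [0.03, -3.05, 2.88, -9.04, 0.1, 0.02] rows 3.0 6.3
```

Emit:
step_arm --moves '[[[0,-0.5,0.5,-1.4,0,0],[0,-1,1,-2.8,0,0],[0,-1.5,1.4,-4.2,0,0],[0,-2,1.9,-5.6,0,0],[0,-2.5,2.4,-7,0,0],[0,-3,2.88,-8.4,0,0],[0,-3,2.88,-9,0,0],[0,-3,2.88,-9,0.1,0],[0,-3,2.88,-9,0.1,0],[0,-3,2.88,-9,0.1,0]]]'

```text
time: 29.0
tcp_pos: [518.7, 352.2, 203.4]
tool_rot: [90.4, -0.1, 27.6]
force: [1.0, 0.1, 0.6]
grip_width: 34.1
```

```bash
python3 go.py 519 353 90 90 0 27.5  519 353 62.5 90 0 27.5; python3 - <<'E'
from plan import *
s=manip.get_state(); track(s['q'],[((519,353,62.5),rot(27.5,-90),'pre'),((546.8,300.1,62.5),rot(27.5,-90),'grasp')])
E
```

```text
t 29.0 q [ -55.7   55.4   -7.    76.4   70.8  116.7 -138. ] pos [518.7 352.2 203.4] rot [90.4 -0.1 27.6] F [1.  0.1 0.6] w 34.1
-> [519.0, 353.0, 90.0, 90.0, 0.0, 27.5] [0.01, -3.78, 0.0, -0.07, -0.02, -0.03] rows 2.7 0.1
-> [519.0, 353.0, 62.5, 90.0, 0.0, 27.5] [0.01, -4.7, 0.01, -0.07, -0.02, -0.03] rows 3.4 0.1
pre q [ -56.   70.   -6.   71.   71.  112. -149.] margin 6.0 err mm 0.0 deg 0.0 elbow [261. 347. 412.] wrist [394. 607.  53.]
grasp q [ -52.   67.   -5.   77.   73.  107. -150.] margin 10.0 err mm 0.0 deg 0.0 elbow [279. 325. 428.] wrist [422. 554.  52.]
```

Emit:
step_arm --moves '[[[0,-0.8,0,0,0,0],[0,-1.6,0,0,0,0],[0,-2.4,0,0,0,0],[0,-3.1,0,0,0,0],[0,-3.6,0,0,0,0],[0,-3.6,0,0,0,0],[0,-3.6,0,0,0,0],[0,-3.6,0,0,0,0]]]'

```text
time: 29.67
tcp_pos: [518.1, 353.1, 95.8]
tool_rot: [90.3, -0.1, 27.7]
force: [0.6, 0.2, 0.6]
grip_width: 34.1
```

```bash
python3 go.py 519 353 63 90 0 27.5; python3 - <<'E'
from h import *
f=grab('scene'); save(f,'s1.png',(300,120,640,360),2.3)
E
```

```text
t 29.67 q [ -55.7   65.4   -7.2   73.3   69.1  114.3 -145. ] pos [518.1 353.1  95.8] rot [90.3 -0.1 27.7] F [0.6 0.2 0.6] w 34.1
-> [519.0, 353.0, 63.0, 90.0, 0.0, 27.5] [0.02, -1.09, 0.02, -0.05, -0.03, -0.02] rows 0.8 0.0
```

View pics/s1.png

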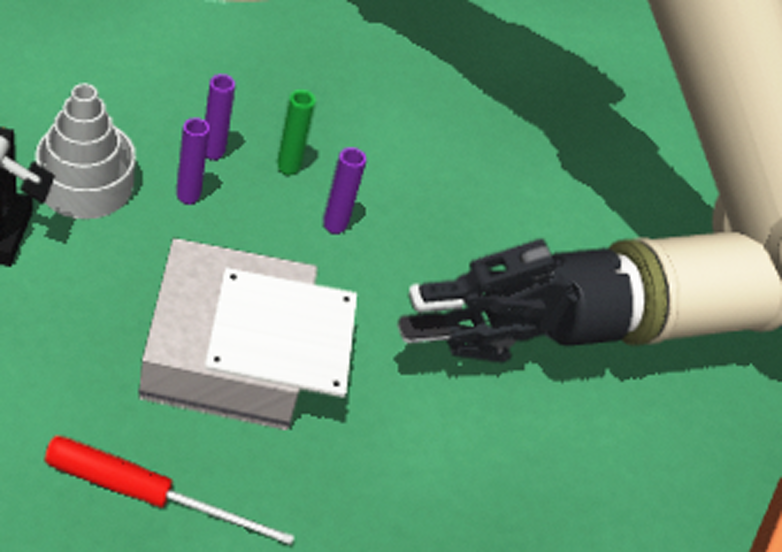

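```bash
python3 go.py 519 353 72 94 0 27.5  546.8 300.1 72 94 0 27.5
```

```text
t 29.72 q [ -55.7   65.4   -7.2   73.3   69.1  114.3 -145. ] pos [518.  353.3  95.8] rot [90.2 -0.1 27.7] F [ 0.   0.2 -0.7] w 34.2
-> [519.0, 353.0, 72.0, 94.0, 0.0, 27.5] [0.02, -0.79, 0.03, 0.75, -0.04, -0.02] rows 0.6 0.5
-> [546.8, 300.1, 72.0, 94.0, 0.0, 27.5] [0.02, -0.78, 2.02, 0.75, -0.04, -0.02] rows 1.6 0.5
```

Emit:
step_arm --moves '[[[0,-0.3,0,0.4,0,0],[0,-0.79,0,0.75,0,0],[0,-0.79,0,0.75,0,0],[0,-0.79,0,0.75,0,0],[0,-0.79,0.3,0.75,0,0],[0,-0.79,0.7,0.75,0,0]]]'

```text
time: 30.22
tcp_pos: [526.6, 334.9, 69.5]
tool_rot: [93.9, 0.1, 27.9]
force: [0.1, -1.1, -0.6]
grip_width: 34.0
```

```bash
python3 go.py 546.8 300.1 72 94 0 27.5
```

```text
t 30.22 q [ -53.6   65.3   -8.2   75.2   68.4  110.3 -147. ] pos [526.6 334.9  69.5] rot [93.9  0.1 27.9] F [ 0.1 -1.1 -0.6] w 34.0
-> [546.8, 300.1, 72.0, 94.0, 0.0, 27.5] [0.05, 0.18, 1.33, 0.02, -0.07, 0.03] rows 1.0 0.1
```

Emit:
step_arm --moves '[[[0.05,0.1,0.3,0,0,0],[0.05,0.1,0.6,0,0,0],[0.05,0.1,0.9,0,0,0],[0.05,0.1,1.2,0,0,0],[0.05,0.1,1.33,0,0,0],[0.05,0.1,1.33,0,0,0],[0.05,0.1,1.33,0,0,0]]]'

```text
time: 30.8
tcp_pos: [546.8, 299.7, 69.9]
tool_rot: [93.9, 0.1, 27.7]
force: [0.3, 0.3, 0.8]
grip_width: 33.6
```

```bash
python3 go.py 546.8 300.1 72 94 0 27.5; python3 - <<'E'
from h import *
f=grab('scene'); save(f,'s2.png',(370,220,560,320),4)
E
```

```text
t 30.8 q [ -51.1   63.9   -7.3   78.5   69.7  107.5 -147.7] pos [546.8 299.7  69.9] rot [93.9  0.1 27.7] F [0.3 0.3 0.8] w 33.6
-> [546.8, 300.1, 72.0, 94.0, 0.0, 27.5] [0.01, 0.07, -0.02, 0.03, -0.05, 0.03] rows 0.1 0.0
```

View pics/s2.png

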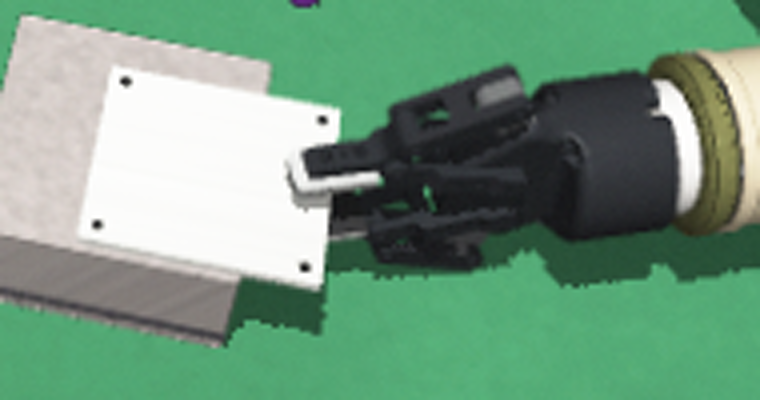

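Emit:
step_arm --moves '[[[0,0,0,0,0,0],[0,0.07,0,0,0,0],[0,0.07,0,0,0,0],[0,0.07,0,0,0,0],[0,0.07,0,0,0,0],[0,0.07,0,0,0,0],[0,0.07,0,0,0,0],[0,0.07,0,0,0,0]]]' --grip 0 --force 90

```text
time: 31.52
tcp_pos: [546.9, 299.9, 72.3]
tool_rot: [93.8, 0.1, 27.8]
force: [-1.1, 2.5, 4.0]
grip_width: 2.7
```

Emit:
step_arm --moves '[[[0,0.2,0,0,0,0],[0,0.5,0,0,0,0],[0,1,0,0,0,0],[0,1.7,0,0,0,0],[0,2.5,0,0,0,0],[0,3.3,0,0,0,0],[0,4,0,0,0,0],[0,4,0,0,0,0],[0,4,0,0,0,0],[0,4,0,0,0,0]]]'

```text
time: 32.35
tcp_pos: [550.7, 292.4, 191.3]
tool_rot: [93.9, 0.2, 27.8]
force: [0.0, -0.5, -1.8]
grip_width: 2.7
```

```bash
python3 go.py 480 250 380 180 0 17; python3 - <<'E'
from h import *
f=grab('scene'); save(f,'s3.png',(370,180,560,310),4)
E
```

```text
t 32.35 q [ -50.5   51.9   -7.1   82.6   71.1  109.8 -139.8] pos [550.7 292.4 191.3] rot [93.9  0.2 27.8] F [ 0.  -0.5 -1.8] w 2.7
-> [480.0, 250.0, 380.0, 180.0, 0.0, 17.0] [-2.76, 6.28, -0.27, 17.17, -1.59, 1.75] rows 4.9 12.1
```

View pics/s3.png

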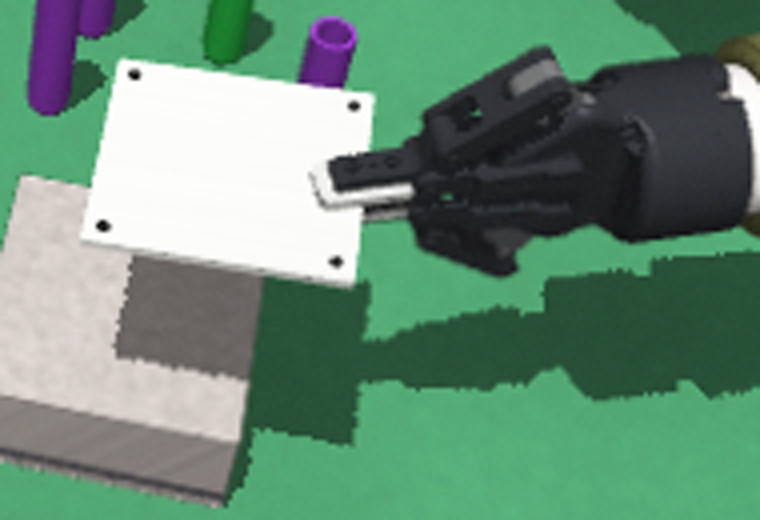

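```bash
cat > hold.py <<'E'
from go import *
def hold(n='scene'):
    s=st(); f=grab(n); P=cloud(f); A=R.from_euler('xyz',s['tool_rot'],degrees=True)
    T=A.inv().apply(P.reshape(-1,3)-s['tcp_pos']).reshape(P.shape); g=f['frame'].min(-1)
    m=(abs(T[...,1])<14)&(T[...,2]>74)&(T[...,2]<190)&(abs(T[...,0])<100)&(g>100)
    nn,l,ss,_=cv2.connectedComponentsWithStats(m.astype(np.uint8)); m=l==1+np.argmax(ss[1:,4])
    q=T[m]; r=cv2.minAreaRect(q[:,[0,2]].astype(np.float32)); b=cv2.boxPoints(r)
    k=np.linalg.lstsq(np.c_[q[:,[0,2]],np.ones(len(q))],q[:,1],rcond=None)[0]
    print(n,len(q),'rect xz',np.round(r[0],1),np.round(r[1],1),round(r[2],2),'plane y=',k.round(3)); print(b.round(1).tolist())
if __name__=='__main__': hold(sys.argv[1])
E
python3 hold.py scene
```

```text
t 32.4 q [ -50.5   52.    -7.1   82.6   71.1  109.8 -139.8] pos [550.6 292.4 190.8] rot [93.9  0.2 27.8] F [ 0.8 -0.7 -2.1] w 2.8
scene 2524 rect xz [-19.5 105.6] [103.5 103.7] 20.28 plane y= [-0.005  0.     1.567]
[[-86.0999984741211, 136.3000030517578], [-50.099998474121094, 39.0], [47.0, 74.9000015258789], [11.100000381469727, 172.1999969482422]]
```

```bash
python3 - <<'E'
from h import *
f=np.load('top0.npy',allow_pickle=True).item(); P=cloud(f)
m=(P[...,2]>15)&(P[...,2]<400)&(P[...,1]<-450)&(P[...,1]>-900)&(P[...,0]>200)&(P[...,0]<750)
q=P[m]; r=cv2.minAreaRect(q[:,:2].astype(np.float32)); print(m.sum(),cv2.boxPoints(r).round(),np.percentile(q[:,2],[1,50,99]).round())
E
python3 - <<'E'
import numpy as np, sys
sys.path.insert(0,'.')
from h import *
ct=np.array([-18.5,-1,102.5]); S=np.array([531.3,-154.8]); xs=np.array([np.cos(np.radians(96.28)),np.sin(np.radians(96.28))])
for tilt in(86,76,66):
  B=R.from_euler('z',-14,degrees=True)*R.from_euler('x',180+tilt,degrees=True)
  cz=63+68*np.cos(np.radians(tilt))
  p=np.r_[S-23*xs,cz]-B.apply(ct); w=p-B.apply([0,0,283]); print(tilt,'tcp',p.round(1),'rpy',B.as_euler('xyz',degrees=True).round(1),'wrist',w.round())
E
```

```text
8555 [[ 198. -574.]
 [ 204. -795.]
 [ 606. -784.]
 [ 600. -563.]] [ 20.  70. 381.]
86 tcp [ 527.  -281.4   73.9] rpy [-94.  -0. -14.] wrist [ 459. -555.   94.]
76 tcp [ 527.6 -278.9  103.3] rpy [-104.    0.  -14.] wrist [ 461. -545.  172.]
66 tcp [ 529.  -273.4  131.4] rpy [-114.    0.  -14.] wrist [ 466. -524.  247.]
```

```bash
cat > place.py <<'E'
from plan import *
ct=np.array([-18.5,-1,102.5]); S=np.array([531.3,-154.8]); xs=np.array([np.cos(np.radians(96.28)),np.sin(np.radians(96.28))])
def pl(tilt,gap,up):
    B=rot(-14,tilt); return np.r_[S-(20.5+gap)*xs,63+68*np.cos(np.radians(tilt))+up]-B.apply(ct),B
if __name__=='__main__':
    p0,B0=pl(80,2.5,0); print(p0.round(1),B0.as_euler('xyz',degrees=True))
    s=manip.get_state()
    track(s['q'],[((500,260,400),rot(17,0),'down'),((470,-200,400),rot(-14,0),'cross'),(p0+[-30,-30,150],rot(-14,45),'45'),(*pl(80,20,60),'pre'),(*pl(80,2.5,0),'place')])
E
python3 place.py; python3 go.py 500 260 400 180 0 17
```

```text
[ 527.3 -280.3   91.6] [-100.    0.  -14.]
down q [ -12.   15.  -23.   77.    6.   89. -108.] margin 28.0 err mm 0.0 deg 0.0 elbow [119.  19. 691.] wrist [510. 266. 683.]
cross q [ 20.   7.   0.  85.  -0.  88. -83.] margin 21.0 err mm 0.0 deg 0.0 elbow [ 56. -23. 702.] wrist [ 481. -205.  683.]
45 q [ 44.  35.   2.  79. -37.  95. -51.] margin 23.0 err mm 0.0 deg 0.0 elbow [ 180. -193.  627.] wrist [ 456. -512.  436.]
pre q [ 52.  58.  -7.  73. -53. 107. -45.] margin 11.0 err mm 0.0 deg 0.0 elbow [ 227. -320.  496.] wrist [ 469. -572.  192.]
place q [ 51.  62.  -6.  75. -52. 103. -40.] margin 15.0 err mm 0.0 deg 0.0 elbow [ 241. -330.  468.] wrist [ 467. -554.  131.]
t 32.45 q [ -50.5   52.    -7.1   82.6   71.1  109.8 -139.8] pos [550.6 292.5 190.5] rot [93.8  0.2 27.8] F [-0.2  0.3 -0.6] w 2.8
-> [500.0, 260.0, 400.0, 180.0, 0.0, 17.0] [-2.03, 6.97, -0.3, 17.18, -1.58, 1.77] rows 5.2 12.1
```

Emit:
step_arm --moves '[[[-0.4,1.2,0,0.5,0,0],[-0.8,2.4,0,1.3,-0.1,0.1],[-1.2,3.6,0,2.2,-0.2,0.2],[-1.6,4.8,-0.1,3.2,-0.3,0.3],[-2,6,-0.2,4.2,-0.4,0.4],[-2,6.97,-0.3,5.2,-0.5,0.5],[-2,6.97,-0.3,6.2,-0.6,0.6],[-2,6.97,-0.3,7.2,-0.7,0.7],[-2,6.97,-0.3,8.2,-0.8,0.8],[-2,6.97,-0.3,8.6,-0.8,0.8]]]'

```text
time: 33.28
tcp_pos: [501.0, 259.8, 401.8]
tool_rot: [137.3, -1.8, 22.4]
force: [0.1, -0.9, -1.1]
grip_width: 2.9
```

```bash
python3 go.py 500 260 400 180 0 17
```

```text
t 33.28 q [ -37.6   20.1  -15.4   78.9   42.9  102.5 -119.8] pos [501.  259.8 401.8] rot [137.3  -1.8  22.4] F [ 0.1 -0.9 -1.1] w 2.9
-> [500.0, 260.0, 400.0, 180.0, 0.0, 17.0] [-0.03, -0.06, 0.03, 8.52, -0.75, 0.89] rows 0.1 6.0
```

Rotate to tool-down, then check the hold.

Emit:
step_arm --moves '[[[0,0,0,0.6,0,0],[0,0,0,1.6,-0.1,0.1],[0,0,0,2.6,-0.2,0.2],[0,0,0,3.6,-0.3,0.3],[0,0,0,4.6,-0.4,0.4],[0,0,0,5.6,-0.5,0.5],[0,0,0,6.6,-0.6,0.6],[0,0,0,7.6,-0.7,0.8],[0,0,0,8.5,-0.75,0.9],[0,0,0,8.5,-0.75,0.9]]]'

```text
time: 34.12
tcp_pos: [502.1, 257.4, 400.3]
tool_rot: [179.7, 0.1, 16.8]
force: [1.1, -0.3, -1.1]
grip_width: 2.9
```

```bash
python3 go.py 470 -200 400 180 0 -14; python3 hold.py scene | tail -2
```

```text
t 34.12 q [ -18.2   13.9  -15.6   77.4    4.    89.4 -106.6] pos [502.1 257.4 400.3] rot [1.797e+02 1.000e-01 1.680e+01] F [ 1.1 -0.3 -1.1] w 2.9
-> [470.0, -200.0, 400.0, 180.0, 0.0, -14.0] [-5.42, 14.29, 0.1, 0.07, 0.01, 6.15] rows 11.0 4.3
scene 410 rect xz [ 10.2 117.7] [ 38.1 105.6] 20.88 plane y= [-0.039 -0.003  2.185]
[[-26.399999618530273, 160.1999969482422], [11.199999809265137, 61.5], [46.79999923706055, 75.0999984741211], [9.199999809265137, 173.8000030517578]]
```

Emit:
step_arm --moves '[[[-0.3,0.7,0,0,0,0.3],[-0.6,1.6,0,0,0,0.7],[-1,2.6,0,0,0,1.1],[-1.4,3.6,0,0,0,1.6],[-1.8,4.6,0,0,0,2],[-2.1,5.6,0,0,0,2.4],[-2.5,6.6,0,0,0,2.8],[-2.9,7.6,0,0,0,3.2],[-3.3,8.6,0,0,0,3.7],[-3.6,9.6,0,0,0,4.1]]]'

```text
time: 35.0
tcp_pos: [481.2, -47.3, 402.8]
tool_rot: [179.4, 0.0, -3.4]
force: [1.2, -0.1, -1.2]
grip_width: 2.8
```

```bash
python3 go.py 470 -200 400 180 0 -14
```

```text
t 35.0 q [  2.2   2.7  -0.7  89.4   0.6  87.9 -91.9] pos [481.2 -47.3 402.8] rot [179.4   0.   -3.4] F [ 1.2 -0.1 -1.2] w 2.8
-> [470.0, -200.0, 400.0, 180.0, 0.0, -14.0] [-0.07, 5.1, 0.15, 0.12, -0.01, 2.13] rows 3.7 1.5
```

Emit:
step_arm --moves '[[[0,0.8,0,0,0,0.4],[0,1.6,0,0,0,0.8],[0,2.5,0,0,0,1.2],[0,3.4,0,0,0,1.6],[0,4.2,0,0,0,2],[-0.07,4.8,0.15,0,0,2.1],[-0.07,5.1,0.15,0,0,2.1],[-0.07,5.1,0.15,0,0,2.1],[-0.07,5.1,0.15,0,0,2.1]]]'

```text
time: 35.75
tcp_pos: [471.3, -197.9, 399.5]
tool_rot: [179.6, -0.1, -13.8]
force: [-0.1, 0.5, -0.3]
grip_width: 3.1
```

```bash
python3 go.py 497 -310 241 -135 0 -14; python3 -c "
from place import *
for a in((80,20,60),(80,12,20),(80,2.5,0)): print(a,pl(*a)[0].round(1))"
```

```text
t 35.75 q [ 11.8   5.9   7.9  86.5  -0.4  87.5 -84.1] pos [ 471.3 -197.9  399.5] rot [ 1.796e+02 -1.000e-01 -1.380e+01] F [-0.1  0.5 -0.3] w 3.1
-> [497.0, -310.0, 241.0, -135.0, 0.0, -14.0] [1.71, 3.39, 5.31, 9.08, 0.0, 0.05] rows 4.7 6.3
(80, 20, 60) [ 529.2 -297.6  151.6]
(80, 12, 20) [ 528.3 -289.7  111.6]
(80, 2.5, 0) [ 527.3 -280.3   91.6]
```

Emit:
step_arm --moves '[[[0.4,1,0.3,0.6,0,0],[0.8,2,0.8,1.6,0,0],[1.2,3,1.4,2.6,0,0],[1.7,3.4,2.1,3.6,0,0],[1.7,3.4,2.8,4.6,0,0],[1.7,3.4,3.5,5.6,0,0],[1.7,3.4,4.2,6.6,0,0],[1.7,3.4,4.8,7.6,0,0],[1.7,3.4,5.3,8.6,0,0],[1.7,3.4,5.3,9,0,0]]]'

```text
time: 36.58
tcp_pos: [495.5, -310.0, 237.2]
tool_rot: [-134.9, 0.3, -13.8]
force: [-0.9, 0.3, -2.9]
grip_width: 3.0
```

```bash
python3 go.py 529.2 -297.6 160 -100 0 -14
```

```text
t 36.58 q [ 39.4  34.3   9.6  80.5 -40.9  95.2 -47.9] pos [ 495.5 -310.   237.2] rot [-134.9    0.3  -13.8] F [-0.9  0.3 -2.9] w 3.0
-> [529.2, -297.6, 160.0, -100.0, 0.0, -14.0] [1.01, 1.35, 2.29, 6.99, 0.06, -0.03] rows 2.0 4.9
```

Emit:
step_arm --moves '[[[0.1,0.1,0.3,0.6,0,0],[0.3,0.3,0.7,1.4,0,0],[0.4,0.5,1,2.3,0,0],[0.6,0.7,1.4,3.2,0,0],[0.7,0.9,1.7,4.2,0,0],[0.9,1.1,2.1,5.2,0,0],[1,1.35,2.3,6.2,0,0],[1,1.35,2.3,7,0,0],[1,1.35,2.3,7,0,0],[1,1.35,2.3,7,0,0]]]'

```text
time: 37.42
tcp_pos: [531.0, -299.0, 164.3]
tool_rot: [-100.5, -0.2, -13.7]
force: [0.1, 0.6, -1.4]
grip_width: 3.1
```

```bash
python3 go.py 528.3 -289.7 111.6 -100 0 -14 527.3 -280.3 91.6 -100 0 -14; python3 hold.py scene|tail -2; python3 - <<'E'
from h import *
f=grab('scene'); save(f,'s4.png',(120,120,360,300),3.2)
E
```

```text
t 37.42 q [ 48.4  56.    0.2  72.9 -58.7 108.9 -42.2] pos [ 531.  -299.   164.3] rot [-100.5   -0.2  -13.7] F [ 0.1  0.6 -1.4] w 3.1
-> [528.3, -289.7, 111.6, -100.0, 0.0, -14.0] [-0.16, 1.68, 0.59, 0.09, 0.05, 0.04] rows 1.3 0.1
-> [527.3, -280.3, 91.6, -100.0, 0.0, -14.0] [-0.27, 2.28, 1.01, 0.09, 0.05, 0.04] rows 1.8 0.1
scene 1774 rect xz [-20.9 106.5] [103.9 103.9] 19.75 plane y= [ 3.000e-03  9.000e-03 -3.275e+00]
[[-87.4000015258789, 137.8000030517578], [-52.29999923706055, 40.0], [45.599998474121094, 75.0999984741211], [10.399999618530273, 172.89999389648438]]
```

View pics/s4.png

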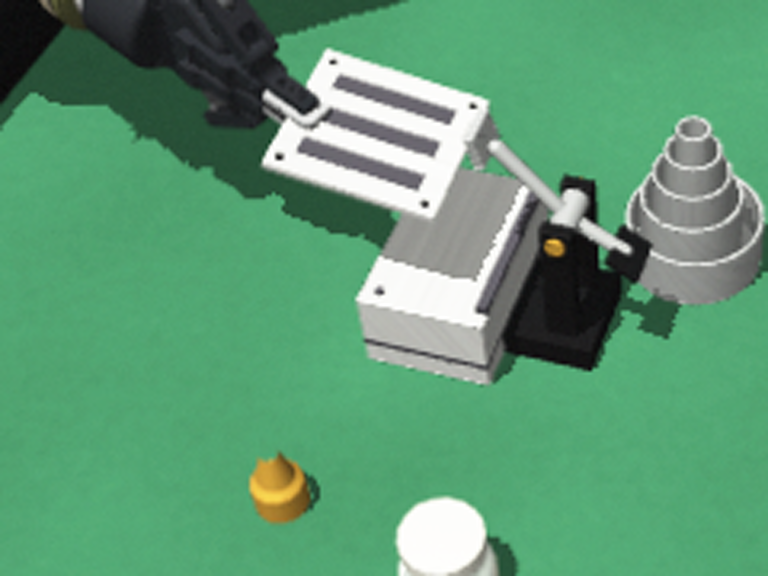

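Emit:
step_arm --moves '[[[0,0.35,0,0,0,0],[0,0.7,0.1,0,0,0],[0,1.1,0.3,0,0,0],[-0.1,1.5,0.5,0,0,0],[-0.15,1.68,0.6,0.1,0,0],[-0.15,1.68,0.6,0.1,0,0],[-0.15,1.68,0.6,0.1,0,0],[-0.15,1.68,0.6,0.1,0,0]]]'

```text
time: 38.18
tcp_pos: [528.3, -290.6, 111.8]
tool_rot: [-99.9, -0.2, -13.9]
force: [-0.5, 0.1, -1.2]
grip_width: 2.8
```

```bash
python3 go.py 527.3 -280.3 91.6 -100 0 -14 527.3 -281.3 95 -100 0 -14
```

```text
t 38.18 q [ 48.2  60.    0.2  73.7 -58.1 106.6 -38.2] pos [ 528.3 -290.6  111.8] rot [-99.9  -0.2 -13.9] F [-0.5  0.1 -1.2] w 2.8
-> [527.3, -280.3, 91.6, -100.0, 0.0, -14.0] [-0.12, 0.61, 0.44, -0.02, 0.01, 0.04] rows 0.5 0.0
-> [527.3, -281.3, 95.0, -100.0, 0.0, -14.0] [-0.11, 0.5, 0.38, -0.02, 0.01, 0.04] rows 0.5 0.0
```

Emit:
step_arm --moves '[[[-0.02,0.1,0.06,0,0,0],[-0.05,0.2,0.14,0,0,0],[-0.07,0.32,0.22,0,0,0],[-0.1,0.44,0.32,0,0,0],[-0.12,0.54,0.4,0,0,0],[-0.12,0.6,0.42,0,0,0],[-0.12,0.6,0.42,0,0,0],[-0.12,0.6,0.42,0,0,0]]]'

```text
time: 38.85
tcp_pos: [527.0, -280.4, 91.7]
tool_rot: [-99.9, -0.2, -13.9]
force: [-0.0, 0.5, 0.3]
grip_width: 2.6
```

```bash
python3 go.py 527.3 -280.3 91.6 -100 0 -14;  python3 - <<'E'
from h import *
f=grab('scene'); save(f,'s5.png',(170,130,330,260),4.5)
E
```

```text
t 38.85 q [ 4.780e+01  6.100e+01  1.000e-01  7.490e+01 -5.790e+01  1.051e+02
 -3.650e+01] pos [ 527.  -280.4   91.7] rot [-99.9  -0.2 -13.9] F [-0.   0.5  0.3] w 2.6
-> [527.3, -280.3, 91.6, -100.0, 0.0, -14.0] [0.01, 0.0, 0.01, -0.03, 0.02, 0.04] rows 0.0 0.0
```

View pics/s5.png

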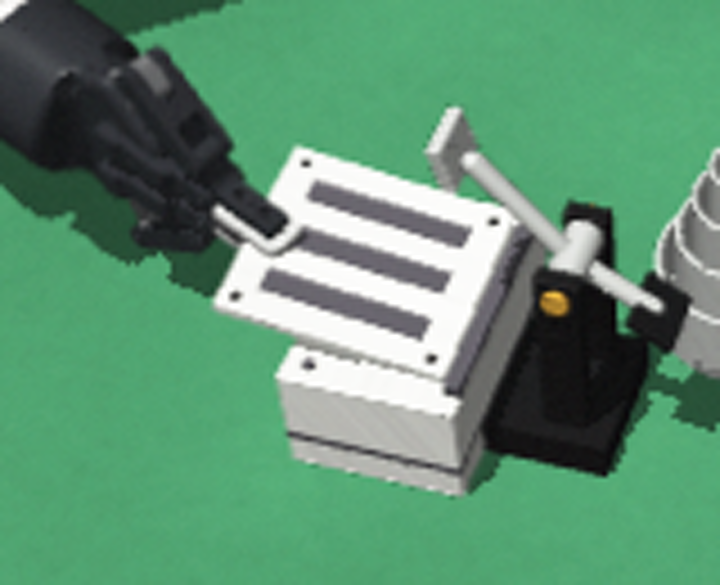

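Emit:
step_arm --moves '[[[0,0,0,0,0,0],[0,0,0,0,0,0]]]' --grip 12 --force 25

```text
time: 39.07
tcp_pos: [527.0, -280.7, 91.7]
tool_rot: [-99.9, -0.2, -13.9]
force: [-0.3, -1.0, -0.7]
grip_width: 12.3
```

Emit:
step_arm --moves '[[[0,0,0,0,0,0],[0,0,0,0,0,0]]]' --grip 24

```text
time: 39.23
tcp_pos: [527.0, -280.6, 91.7]
tool_rot: [-99.9, -0.2, -13.9]
force: [0.2, 0.6, -0.8]
grip_width: 24.0
```

Emit:
step_arm --moves '[[[0,0,0,0,0,0],[0,0,0,0,0,0]]]' --grip 36

```text
time: 39.4
tcp_pos: [527.0, -280.5, 91.6]
tool_rot: [-99.9, -0.2, -13.9]
force: [-0.2, 0.9, -0.4]
grip_width: 35.9
```

Emit:
step_arm --moves '[[[0,0,0,0,0,0],[0,0,0,0,0,0],[0,0,0,0,0,0],[0,0,0,0,0,0]]]' --grip 48

```text
time: 39.73
tcp_pos: [527.0, -280.6, 91.7]
tool_rot: [-99.9, -0.2, -13.9]
force: [0.3, 0.5, -0.5]
grip_width: 47.9
```

```bash
cat > chk.py <<'E'
from go import *
def chk(n):
    f=grab(n); P=cloud(f); m=(P[...,2]>61.8)&(P[...,2]<90)&(P[...,0]>450)&(P[...,0]<620)&(P[...,1]<-95)&(P[...,1]>-260)
    m&=f['frame'].min(-1)>60
    m=cv2.morphologyEx(m.astype(np.uint8),cv2.MORPH_OPEN,np.ones((3,3)))
    nn,l,ss,_=cv2.connectedComponentsWithStats(m); m=l==1+np.argmax(ss[1:,4])
    q=P[m]; r=cv2.minAreaRect(q[:,:2].astype(np.float32)); k=np.linalg.lstsq(np.c_[q[:,:2]-q[:,:2].mean(0),np.ones(len(q))],q[:,2],rcond=None)[0]
    print(n,'plate',len(q),np.round(r[0],1),np.round(r[1],1),round(r[2],2),'tilt',k.round(3),'seat 533.5 -175.2'); return f
if __name__=='__main__':
    st(); f=chk('scene'); save(f,sys.argv[1],(170,130,330,260),4.5)
E
python3 chk.py s6.png
```

```text
t 39.73 q [ 4.780e+01  6.100e+01  1.000e-01  7.490e+01 -5.790e+01  1.051e+02
 -3.650e+01] pos [ 527.  -280.6   91.7] rot [-99.9  -0.2 -13.9] F [ 0.3  0.5 -0.5] w 47.9
scene plate 1902 [ 532.3 -172.4] [108. 126.] 2.12 tilt [ 1.0000e-03 -1.0000e-03  6.5036e+01] seat 533.5 -175.2
```

View pics/s6.png

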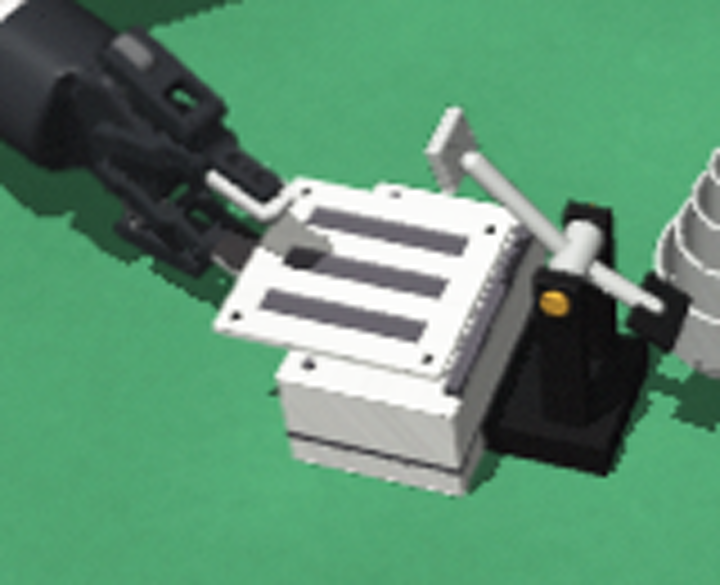

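Emit:
step_arm --moves '[[[0,0,0,0,0,0],[0,0,0,0,0,0],[0,0,0,0,0,0],[0,0.1,-0.5,0,0,0],[0,0.2,-1.1,0,0,0],[0,0.25,-1.6,0,0,0],[0,0.2,-1.9,0,0,0],[0,-0.5,-1.9,0,0,0],[0,-1.5,-1.9,0,0,0],[0,-2.5,-1.9,0,0,0]]]' --grip 58

```text
time: 40.62
tcp_pos: [516.1, -322.1, 175.3]
tool_rot: [-99.8, -0.1, -13.9]
force: [0.2, -0.4, 0.7]
grip_width: 57.8
```

```bash
python3 go.py 480 -300 330 180 0 -14; python3 -c "
from chk import *
chk('scene');chk('top')"
```

```text
t 40.62 q [ 50.3  56.3   0.6  71.1 -58.4 111.6 -42.9] pos [ 516.1 -322.1  175.3] rot [-99.8  -0.1 -13.9] F [ 0.2 -0.4  0.7] w 57.8
-> [480.0, -300.0, 330.0, 180.0, 0.0, -14.0] [-1.34, -5.15, -0.46, -16.04, 0.0, 0.03] rows 3.8 11.2
scene plate 1951 [ 533.5 -172.4] [108.4 122.3] 5.74 tilt [-1.0000e-03  2.0000e-03  6.5043e+01] seat 533.5 -175.2
top plate 1201 [ 530.2 -180. ] [ 99.9 108.4] 6.03 tilt [2.0000e-03 2.0000e-03 6.5387e+01] seat 533.5 -175.2
```

Emit:
step_arm --moves '[[[-0.3,-1,0,-1.2,0,0],[-0.6,-2,0,-2.6,0,0],[-0.9,-3,-0.2,-4,0,0],[-1.3,-4,-0.3,-5.4,0,0],[-1.3,-5.1,-0.4,-6.8,0,0],[-1.3,-5.1,-0.4,-8.2,0,0],[-1.3,-5.1,-0.4,-9.6,0,0],[-1.3,-5.1,-0.4,-11,0,0],[-1.3,-5.1,-0.4,-12.4,0,0],[-1.3,-5.1,-0.4,-13.8,0,0]]]' --grip 0

```text
time: 41.55
tcp_pos: [481.5, -299.2, 329.2]
tool_rot: [-169.2, -0.4, -13.9]
force: [-0.4, 0.5, -0.5]
grip_width: 0.1
```

```bash
python3 -c "
import numpy as np
xs=np.array([-.1094,.994]);S=np.array([531.3,-154.8]);print('press',S+30*xs,'pivot',S+80*xs)"; python3 go.py 528 -125 280 180 0 6.3
```

```text
press [ 528.018 -124.98 ] pivot [522.548 -75.28 ]
t 41.55 q [ 24.6  16.4  11.7  83.8 -13.5  84.1 -66. ] pos [ 481.5 -299.2  329.2] rot [-169.2   -0.4  -13.9] F [-0.4  0.5 -0.5] w 0.1
-> [528.0, -125.0, 280.0, 180.0, 0.0, 6.3] [0.1, -5.6, 2.73, -2.12, -0.45, -4.01] rows 4.5 3.2
```

Emit:
step_arm --moves '[[[0,-1.2,0,-0.7,0,-0.8],[0,-2.4,0,-1.4,-0.2,-1.6],[0.1,-3.6,0.5,-2.1,-0.45,-2.4],[0.1,-4.8,1,-2.1,-0.45,-3.2],[0.1,-5.6,1.5,-2.1,-0.45,-4],[0.1,-5.6,2,-2.1,-0.45,-4],[0.1,-5.6,2,-2.1,-0.45,-4],[0.1,-5.6,2,-2.1,-0.45,-4]]]'

```text
time: 42.22
tcp_pos: [526.2, -128.5, 301.0]
tool_rot: [-179.5, 0.1, 6.2]
force: [0.3, -0.5, 0.7]
grip_width: 0.0
```

```bash
python3 go.py 528 -125 162.5 180 0 6.3; python3 - <<'E'
from chk import *
f=chk('wrist'); P=cloud(f); m=(P[...,2]>135)&(P[...,2]<185)&(P[...,1]<-95)&(P[...,1]>-160)&(abs(P[...,0]-530)<30)
q=P[m]; print(len(q),q.min(0).round(1),q.max(0).round(1))
E
```

```text
t 42.22 q [  8.4  11.9   2.5  91.9  -1.   76.5 -72.7] pos [ 526.2 -128.5  301. ] rot [-1.795e+02  1.000e-01  6.200e+00] F [ 0.3 -0.5  0.7] w 0.0
-> [528.0, -125.0, 162.5, 180.0, 0.0, 6.3] [0.08, -0.07, 4.62, -0.1, 0.03, -0.02] rows 3.3 0.1
wrist plate 12660 [ 530.7 -179.9] [103.9 110. ] 6.21 tilt [-1.0000e-03  1.0000e-03  6.4847e+01] seat 533.5 -175.2
1464 [ 513.1 -135.1  135. ] [544.1 -96.1 171.6]
```

Emit:
step_arm --moves '[[[0.08,-0.07,0.8,0,0,0],[0.08,-0.07,1.5,0,0,0],[0.08,-0.07,2,0,0,0],[0.08,-0.07,2.4,0,0,0],[0.08,-0.07,2.8,0,0,0],[0.08,-0.07,3.2,0,0,0],[0.08,-0.07,3.6,0,0,0],[0.08,-0.07,3.9,0,0,0],[0.08,-0.07,4.2,0,0,0],[0.08,-0.07,4.3,0,0,0]]]'

```text
time: 43.1
tcp_pos: [528.7, -126.5, 172.0]
tool_rot: [-179.6, 0.0, 6.1]
force: [-0.3, -3.2, 3.3]
grip_width: -0.1
```

```bash
python3 go.py 528 -125 162.5 180 0 6.3
```

```text
t 43.1 q [  8.6  18.1   2.1 101.3  -1.2  60.8 -72.8] pos [ 528.7 -126.5  172. ] rot [-179.6    0.     6.1] F [-0.3 -3.2  3.3] w -0.1
-> [528.0, -125.0, 162.5, 180.0, 0.0, 6.3] [-0.02, -0.05, 0.32, -0.09, 0.01, -0.04] rows 0.2 0.1
```

Emit:
step_arm --moves '[[[0,-0.05,0.08,0,0,0],[0,-0.05,0.16,0,0,0],[0,-0.05,0.24,0,0,0],[0,-0.05,0.32,0,0,0],[0,-0.05,0.35,0,0,0],[0,-0.05,0.35,0,0,0],[0,-0.05,0.35,0,0,0]]]'

```text
time: 43.68
tcp_pos: [528.6, -122.8, 162.2]
tool_rot: [-179.5, 0.0, 6.3]
force: [-1.6, -0.3, 3.8]
grip_width: 0.2
```

```bash
python3 go.py 528 -125 162.5 180 0 6.3
```

```text
t 43.68 q [  8.4  18.6   1.9 102.   -1.3  59.6 -72.9] pos [ 528.6 -122.8  162.2] rot [-179.5    0.     6.3] F [-1.6 -0.3  3.8] w 0.2
-> [528.0, -125.0, 162.5, 180.0, 0.0, 6.3] [-0.03, 0.07, -0.01, -0.1, 0.01, -0.01] rows 0.1 0.1
```

Emit:
step_arm --moves '[[[0,0,0.05,0,0,0],[0,0,0.1,0,0,0],[0,0,0.12,0,0,0],[0,0,0.12,0,0,0],[0,0,0.12,0,0,0]]]'

```text
time: 44.1
tcp_pos: [529.0, -122.8, 160.8]
tool_rot: [-179.5, -0.1, 6.3]
force: [-7.7, 2.6, 24.6]
grip_width: 0.1
```

Emit:
step_arm --moves '[[[0,0,-1,0,0,0],[0,0,-2.2,0,0,0],[0,0,-3.4,0,0,0],[0,0.6,-4.6,0,0,0],[0,1.6,-5,0,0,0],[0,1.6,-5,0,0,0],[0,1.6,-5,0,0,0]]]'

```text
time: 44.68
tcp_pos: [534.0, -174.3, 308.7]
tool_rot: [-179.6, -0.0, 6.0]
force: [-0.2, 0.9, -0.5]
grip_width: 0.2
```

```bash
python3 - <<'E'
from chk import *
st(); f=chk('wrist'); save(f,'w9.png'); P=cloud(f)
for h,r in((112,25),(94,25),(76,32),(58,40),(40,60)):
    m=(P[...,2]>h-4)&(P[...,2]<h+4)&(np.hypot(P[...,0]-428,P[...,1]+28)<r); q=P[m]
    if len(q): print(h,len(q),np.round(cv2.minEnclosingCircle(q[:,:2].astype(np.float32))[0],1))
E
```

```text
t 44.68 q [ 11.5  14.    4.3  88.4  -1.5  77.8 -68. ] pos [ 534.  -174.3  308.7] rot [-179.6   -0.     6. ] F [-0.2  0.9 -0.5] w 0.2
wrist plate 13544 [ 532.1 -173.1] [110.4 124.1] 5.04 tilt [-6.0000e-03  3.2000e-02  6.5757e+01] seat 533.5 -175.2
112 309 [426.9 -29.5]
94 543 [428.  -29.5]
76 640 [430.3 -28.6]
58 754 [433.  -27.4]
40 804 [434.  -24.3]
```

View pics/w9.png

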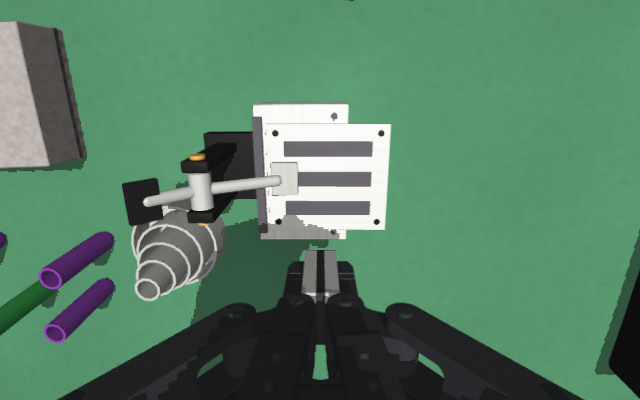

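```bash
python3 - <<'E'
from go import *
f=grab('wrist'); p=atz(f,[(275,133),(381,133),(377,222),(278,222)],65)[:,:2]; print(p.round(1),p.mean(0),'d seat',p.mean(0)-[533.5,-175.2]); P=cloud(f)
print('pad',[P[v,u].round(1).tolist() for u,v in((290,172),(285,188),(292,190),(276,180),(204,185))])
E
```

```text
[[ 568.2 -126.2]
 [ 578.5 -219.2]
 [ 494.9 -228.9]
 [ 484.3 -134.9]] [ 531.47429223 -177.28652613] d seat [-2.02570777 -2.08652613]
pad [[536.2, -142.8, 72.2], [520.5, -139.4, 70.8], [520.1, -146.1, 73.3], [530.3, -132.0, 82.4], [528.4, -79.0, 112.8]]
```

```bash
python3 -c "
from h import *
print(manip.get_state()['force'].round(1)); print(job.close_job())"
```

```text
[-0.1  0.3 -0.5]
the job is handed in; nothing more can be done
None
```

The job is finished and handed in at about 45 s of robot time.

**What I did**
- Swung the foot fully up. The depth image showed its top at about 157 mm.
- Nested pots 2, 3, 4 and 5 in pot1, which stayed where it stood.
- Slid the plate 34 mm off the riser's outer edge and gripped the overhang from the side. I turned it over by swinging the tool through straight down.
- Lowered the plate onto the stage inner edge first, at 10°, and let the fingers open under it. I tilted it because the wrist would otherwise have come very near the black box at the right of the table.
- Pressed the foot down to its stop, where the force reached about 25 N.

**Last checks**
- **Plate:** milled face up. Its centre was about 3 mm from the seat by the four holes, and its yaw matched the stage to within 1°. Before the foot came down it measured flat, with its top at 65 mm.
- **Foot:** pad top at 72 mm, which matches fully down.
- **Pots:** rims at 40, 58, 76, 94 and 112 mm with axes within about 9 mm, so they are nested in size order.
- **Arm:** clear of everything.

**Disagreements:**
- Camera readings of the plate centre differed by up to about 5 mm, and the last automatic outline of the plate was spoiled by the foot lying on it. The hole measurement is the one I relied on.
- The plate may stand 2 to 5 mm short of the fence. That is within the tolerance, so I did not push it further.
- I never went near the screwdriver, jar and nozzle, but I did not re-measure them at the end.

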